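# Scrape the marker rest clean, click the touch-up markers shut and lay them on it

### The job

Close down the touch-up corner of the print bench: first, with the scraper block and not with the fingers, sweep every dried ink chip off the raised bar while it is still free of markers, and stand the scraper upright back on its rubber mat. Then push each marker's end button fully home by pressing it, held in the gripper, against the steel bench stop (never with the fingers), and lay the markers flat and square across the raised bar, side by side and each balanced on its middle. Leave the other things on the bench where they are.

Things in the scene. Friction and masses are not known exactly. Their poses are not given: they have to be found in the camera images.
- bar: fixed raised steel bar (the marker rest): dark flat top 70 mm wide (x) and 300 mm long (y), 30 mm above the bench, level. Origin: on the bench under the centre of the top; z up, y along the bar. At its +y end a shallow aluminium catch tray 120 mm wide and 100 mm long (y 155 to 255 mm) lies on the bench, rim 12 mm high; the other end is plain
- stop: fixed steel bench stop bolted to the bench: block 60 (x) x 90 (y) x 70 mm high on a 140 mm long (y), 8 mm thick foot. Origin: underside centre. Its flat upright -x face, towards the robot, is 30 mm from the origin
- mat: black rubber mat fixed on the bench, 120 (x) x 140 (y) x 3 mm, the scraper's place. Origin: underside centre
- scraper: scraper block standing on the mat: wooden grip 66 mm wide (x), 24 mm thick (y), on an aluminium foot, 50 mm tall in all; thin side wings 64 mm long (y), 5 mm thick, 18 mm high at x = +-36 mm keep chips in front of it (66 mm between them). Works in either y direction; grip it across its 24 mm thickness. 160 g. Origin: underside centre, z up
- chip1: hard white chip of dried ink, about 14 x 14 x 6 mm, 10 g, at first lying on the bar's top within 25 mm of its centre line and at y -70 to +90 mm of the bar. Origin: underside centre. May be absent
- chip2: hard white chip of dried ink, about 14 x 14 x 6 mm, 10 g, at first lying on the bar's top within 25 mm of its centre line and at y -70 to +90 mm of the bar. Origin: underside centre. May be absent
- chip3: hard white chip of dried ink, about 14 x 14 x 6 mm, 10 g, at first lying on the bar's top within 25 mm of its centre line and at y -70 to +90 mm of the bar. Origin: underside centre. May be absent
- chip4: hard white chip of dried ink, about 14 x 14 x 6 mm, 10 g, at first lying on the bar's top within 25 mm of its centre line and at y -70 to +90 mm of the bar. Origin: underside centre. May be absent
- pen1: retractable touch-up marker on the bench: square aluminium barrel 100 x 20 x 20 mm, black nose 16 mm long at its -x end, round black button (d 11 mm) at its +x end, 70 g. Origin: centre of the barrel, on its axis (10 mm above what it lies on); x points along it to the button; any flat side may be down. Button end at x = 64 mm when out, 56 mm when home. May be absent
- pen1_button (a joint): push button of pen1: 0 = out, 0.008 m = pushed fully home. It has a 4 N click-lock friction: needs about 5 N along the barrel, stays where it is pushed, does not spring back. None if that pen is absent
- pen2: retractable touch-up marker on the bench: square aluminium barrel 100 x 20 x 20 mm, black nose 16 mm long at its -x end, round black button (d 11 mm) at its +x end, 70 g. Origin: centre of the barrel, on its axis (10 mm above what it lies on); x points along it to the button; any flat side may be down. Button end at x = 64 mm when out, 56 mm when home. May be absent
- pen2_button (a joint): push button of pen2: 0 = out, 0.008 m = pushed fully home. It has a 4 N click-lock friction: needs about 5 N along the barrel, stays where it is pushed, does not spring back. None if that pen is absent
- pen3: retractable touch-up marker on the bench: square aluminium barrel 100 x 20 x 20 mm, black nose 16 mm long at its -x end, round black button (d 11 mm) at its +x end, 70 g. Origin: centre of the barrel, on its axis (10 mm above what it lies on); x points along it to the button; any flat side may be down. Button end at x = 64 mm when out, 56 mm when home. May be absent
- pen3_button (a joint): push button of pen3: 0 = out, 0.008 m = pushed fully home. It has a 4 N click-lock friction: needs about 5 N along the barrel, stays where it is pushed, does not spring back. None if that pen is absent
- pen4: retractable touch-up marker on the bench: square aluminium barrel 100 x 20 x 20 mm, black nose 16 mm long at its -x end, round black button (d 11 mm) at its +x end, 70 g. Origin: centre of the barrel, on its axis (10 mm above what it lies on); x points along it to the button; any flat side may be down. Button end at x = 64 mm when out, 56 mm when home. May be absent
- pen4_button (a joint): push button of pen4: 0 = out, 0.008 m = pushed fully home. It has a 4 N click-lock friction: needs about 5 N along the barrel, stays where it is pushed, does not spring back. None if that pen is absent
- ink_cup: bystander: open black ink cup, 56 mm across, 50 mm tall
- ink_jar: bystander: grey jar with a white cap, 60 mm across, 80 mm tall
- tape_roll: bystander: roll of brown tape lying flat, 90 mm across, 24 mm tall
- blanks: bystander: low stack of blue metal card blanks, 54 x 86 mm, 20 mm tall
- spatula: bystander: ink spatula lying flat behind the bar
- wash_bottle: bystander: blue bottle, 60 mm across, 100 mm tall
Things that resemble listed ones, but are neither listed nor needed, are in the scene too. Several things look just like the stop: the one meant starts farthest from the robot's base.

How it is judged:
By the outcome, as a careful person would: the job done as asked, in the order asked, and still so for the second after the job is handed in, with the robot touching nothing.
Of pen1, pen2, pen3, pen4 only 3 to 4 are there at a start; the rules pass over those that are not, and their reading is None.
Of chip1, chip2, chip3, chip4 only 2 to 4 are there at a start; the rules pass over those that are not, and their reading is None.
At some moment in a run one of pen1, pen2, pen3, pen4, scraper may be knocked a few centimetres aside while the robot is not near it.
Once in a run the grip may slacken for a moment while it holds something.
It also fails if it takes over 210 s, if anything falls off the work surface, if the arm or the gripper's body presses on something with over 40 N, if the wrist force passes 120 N, or if a joint passes its speed limit or range.

### The arm

A 6-joint arm with a two-finger parallel gripper is mounted at the origin on the work surface. World frame = base frame: x ahead of the robot, y to its left, z up, the work surface at z = 0. Lengths are in m, angles in rad, forces in N, time in s.
With the tool pointing down it reaches from about 0.225 to 0.875 m from the base axis. Payload 3.4 kg.
Tool frame: the origin (TCP) lies midway between the tips of the shut fingers; the grasp point (between the pads) lies 19 mm behind it (manip.grasp_offset is the distance from the TCP to the grasp point, in m); x points along the fingers, y is the direction in which the jaws open and shut, and the axes are right-handed (so a half turn about x gives the same grasp; the last joint's range is limited). The gripper opens to 85 mm and grips with 20 to 120 N. Pads are 22 mm wide; open, the fingers measure 114 mm over their backs; the gripper's body (76 mm by 85 mm) begins 54 mm behind the grasp point. The pads swing forward as they close: fully open they stand 13 mm farther back than shut.
Start: joints at [-1.285, 0.276, 1.505, -0, 1.361, -0.121], TCP at [0.228, -0.528, 0.231] pointing down, gripper open.
Joint ranges: [-2.89, 2.89], [-0.75, 2.08], [0.22, 2.7], [-1.18, 4.32], [0.11, 2.71], [-2.7, 2.7]. Speed limits (rad/s): [2.57, 2.57, 3.14, 3.14, 3.14, 3.14].

### API

Orientations are given as a unit quaternion [w, x, y, z].
In Python, from rig import manip gives the robot as it stands.
- The arm moves only by the shell command python3 -m creep 'ROWS' [OPENING] [FORCE]. ROWS is a JSON object of lists of equal length, an entry for each row: "delta_pos": the shift along the tool's x, y, z in cm, a list of three; "dr": the turn, a rotation vector about the tool's x, y, z in rad, a list of three. In form: {"delta_pos": [[dx, dy, dz], ...], "dr": [[rx, ry, rz], ...]}. A call has 1 to 10 rows; each row is the pose to reach, as a shift and turn from the pose commanded when the call began, along the tool's axes at that moment; what a row does not reach only later rows make up. A row lasts 1/10 s, in which the tool goes at most 50 mm and 8.59 degrees, less where a joint would pass 70% of its speed; a pose out of reach is approached as far as the arm can. A call with a gripper value outside its range is refused whole. OPENING is the opening, from -1 (shut) to 1 (fully open), set as the call begins (- or left out, the last holds). The fingers move at their own pace and stop on an object; FORCE is the grip in N (left out, the last holds). Time passes only in rows, so rows that repeat a pose let the fingers close. It gives the time, the measured TCP pose, the force and the opening at its end, in the units of the state.
- manip.get_state(): the state, without advancing time (a new reading comes with each control period).
- manip.get_image(name): name is "side" or "top"; returns a dict with "pixels" (420x560x3 uint8, blue, green, red), "depth" (420x560 float32, m along the optical axis (not along the pixel's ray), 0 where there is no reading), "intrinsics" (3x3 intrinsics, pixels), "k1" (the pictures are not rectified: a ray, as slopes to the right and down, at radius r is drawn at 1 + k1 r^2 times it, then the intrinsics apply), "rvec" (rotation vector, rad) and "tvec" (3), from world to camera coordinates, as OpenCV has them. Camera axes: x right, y down, z forward; pixel columns grow to the right and rows downward; lengths in m; the calibration is good to about 2 mm. A picture is of the moment at which its call begins.
- manip.sign_off(): hands the job in, once; it reports no verdict.
The state is a dict: "clock": time; "qpos": joint angles; "qd": joint speeds; "effort": joint torques, N m; "position": TCP position; "ee_rot": TCP orientation; "contact_force": force on the tool from outside, world axes, zero at the start; "moment": the same for the moment, N m; "width": finger opening in m.
Only numpy, scipy, OpenCV 4.12 (cv2) and the standard library are available. Lean on these libraries where they do the work, as an engineer would, in place of code of your own. Each camera call takes 0.05 s, during which the arm holds its last target. There are 200 camera calls.

## Working session

There is one attempt and no reset: what is moved stays moved. The work goes in short steps, Python scripts to look and compute and a shell command to move; the robot and the scene stay as the last step left them, time stands still between calls to the robot, and variables do not carry over. Pictures are saved under pics/ and viewed, about 12 in all and at most 16, crops included, and the job is handed in when it is done.

```bash
ls; mkdir -p pics; cat > h.py <<'E'
import numpy as np, cv2
from rig import manip
def grab(n, save=None):
    d=manip.get_image(n); 
    if save: cv2.imwrite('pics/'+save,d['pixels'])
    return d
def cam(d):
    R=cv2.Rodrigues(np.array(d['rvec'],float))[0]; t=np.array(d['tvec'],float).reshape(3)
    return R,t
def ray(d,uv):
    K=np.array(d['intrinsics']); uv=np.atleast_2d(uv).astype(float)
    p=np.c_[(uv[:,0]-K[0,2])/K[0,0],(uv[:,1]-K[1,2])/K[1,1]]
    x=p.copy()
    for _ in range(20): x=p/(1+d['k1']*(x**2).sum(1,keepdims=True))
    return x
def onplane(d,uv,z):
    R,t=cam(d); x=ray(d,uv); D=np.c_[x,np.ones(len(x))]@R; C=-R.T@t
    s=(z-C[2])/D[:,2]; return C+s[:,None]*D
def bydepth(d,uv):
    R,t=cam(d); x=ray(d,uv); uv=np.atleast_2d(uv).astype(int)
    z=d['depth'][uv[:,1],uv[:,0]]; P=np.c_[x,np.ones(len(x))]*z[:,None]
    return (P-t)@R
def cloud(d):
    h,w=d['depth'].shape; u,v=np.meshgrid(np.arange(w),np.arange(h))
    return bydepth(d,np.c_[u.ravel(),v.ravel()]).reshape(h,w,3)
E
python3 - <<'E'
from h import *
for n in('top','side'):
    d=grab(n,n+'0.png'); R,t=cam(d); print(n,-R.T@t,R[2],d['k1'],d['intrinsics'])
s=manip.get_state(); print(s); print(manip.grasp_offset)
E
```

```text
pics
top [ 0.35251957 -0.06667047  1.30862487] [ 0.15045543  0.02339816 -0.98833987] 0.0416130203807733 [[450.55159641   0.         271.71224686]
 [  0.         450.55159641 207.0121136 ]
 [  0.           0.           1.        ]]
side [-0.31300403  0.84048174  0.91314222] [ 0.56963141 -0.5829799  -0.57935696] -0.20712007529306062 [[546.73217772   0.         266.7965439 ]
 [  0.         546.73217772 204.57865923]
 [  0.           0.           1.        ]]
{'clock': 0.1, 'qpos': array([-1.28499503e+00,  2.76554522e-01,  1.50599166e+00, -2.13640285e-05,
        1.36072070e+00, -1.21022293e-01]), 'qd': array([ 0.00148367,  0.00023922, -0.00176834,  0.00270719, -0.00101183,
       -0.00052536]), 'effort': array([ 2.08889862e-03, -4.17695439e+01, -2.46402472e+01,  2.67324253e-05,
        5.75185273e-03, -1.10021764e-05]), 'position': array([ 0.22736719, -0.52762683,  0.23051916]), 'ee_rot': array([-0.14225621, -0.69247176, -0.14343483,  0.69258391]), 'contact_force': array([-0.32657025,  0.43052445, -0.17822825]), 'moment': array([-0.02844816, -0.01919893,  0.0112295 ]), 'width': 0.08545396440337726}
0.0187
```

View pics/top0.png

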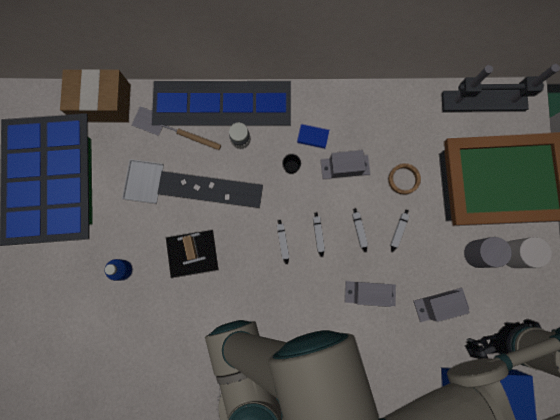

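View pics/side0.png

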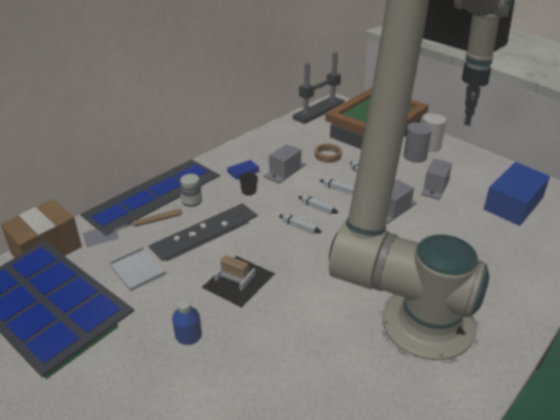

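The two views show the bar from (158,185) to (263,195) with the tray to its left, and 4 chips at (184,182), (196,187), (211,185) and (227,197). The scraper is on the mat at (191,248). Four markers lie at (283,241), (320,234), (360,230) and (399,230). Stop candidates are (345,164), (370,293) and (441,305); the one at (345,164) is farthest from the base. The blue slabs and the spatula are not needed.

```bash
python3 - <<'E'
from h import *
d=grab('top'); im=d['pixels']
c=cloud(d); np.save('c0.npy',c)
hsv=cv2.cvtColor(im,cv2.COLOR_BGR2HSV)
def rep(name,box,f):
    x0,y0,x1,y1=box; m=np.zeros(im.shape[:2],np.uint8); m[y0:y1,x0:x1]=f[y0:y1,x0:x1]*255
    cs,_=cv2.findContours(m,cv2.RETR_EXTERNAL,cv2.CHAIN_APPROX_NONE)
    for k in cs:
        if cv2.contourArea(k)<8: continue
        mm=np.zeros_like(m); cv2.drawContours(mm,[k],-1,255,-1)
        P=c[mm>0]; z=np.median(P[:,2]); W=onplane(d,k.reshape(-1,2),z)[:,:2]
        r=cv2.minAreaRect((W*1000).astype(np.float32)); 
        print(name,'z %.4f'%z,'ctr',np.round(r[0],1),'size',np.round(r[1],1),'ang %.1f'%r[2],'px',k.reshape(-1,2).mean(0).round())
print(c[210,450],c[150,100], c[200:203,420,2], c[330,200])
Z=c[...,2]
rep('bar',(150,165,275,215),(Z>.022)&(Z<.045)&(im.max(2)<120))
rep('chip',(160,170,265,210),(im.min(2)>140))
rep('pen',(265,195,420,270),(Z>.009)&(Z<.05))
rep('stop',(315,140,378,185),(Z>.05))
rep('stopB',(340,275,400,310),(Z>.05))
rep('stopC',(410,285,470,325),(Z>.05))
rep('mat',(155,220,230,285),(im.max(2)<60))
rep('grip',(165,225,220,270),(Z>.040))
rep('tray',(115,150,165,210),(im.min(2)>115))
rep('tallobs',(100,70,430,290),(Z>.013)&(Z<.2))
big=np.vstack([cv2.resize(im[195:275,150:290],None,fx=5.5,fy=3.6,interpolation=2) if 0 else cv2.resize(im[200:270,260:420],None,fx=4.8,fy=4.8,interpolation=2),cv2.resize(im[160:220,140:300],None,fx=4.8,fy=4.8,interpolation=2)])[:600]
cv2.imwrite('pics/crop1.png',big)
big2=cv2.resize(im[222:285,155:230],None,fx=6,fy=6,interpolation=2); cv2.imwrite('pics/crop2.png',big2)
E
```

```text
[ 0.53617825 -0.52811246  0.0627834 ] [0.72128032 0.47971562 0.004155  ] [ 0.00293653  0.00020993 -0.00017458] [0.20037969 0.16308879 0.00364979]
bar z 0.0312 ctr [598.8 143.3] size [299.2  73.6] ang 82.4 px [210. 189.]
pen z 0.0201 ctr [448.4 -67.4] size [128.5  20.3] ang 9.7 px [282. 242.]
pen z 0.0201 ctr [ 469.  -170.1] size [127.6  20.6] ang 7.6 px [318. 235.]
pen z 0.0198 ctr [ 482.3 -400.6] size [ 21.9 129.8] ang 68.7 px [400. 230.]
pen z 0.0200 ctr [ 483.3 -286.6] size [129.   22.2] ang 12.7 px [359. 230.]
stop z 0.0706 ctr [ 671.2 -248.3] size [64.1 92.3] ang 6.0 px [347. 162.]
stopB z 0.0705 ctr [ 306.8 -310.7] size [96.  59.3] ang 87.1 px [374. 294.]
stopC z 0.0708 ctr [ 278.3 -505.7] size [64.  96.1] ang 14.7 px [448. 306.]
mat z 0.0040 ctr [415.3 194.9] size [117.8 138.2] ang 9.8 px [191. 252.]
grip z 0.0535 ctr [427.6 192.5] size [66.2 26.2] ang 16.2 px [189. 248.]
tray z 0.0008 ctr [563.5 300.7] size [38.9 38.4] ang 0.3 px [159. 204.]
tray z 0.0011 ctr [609.8 379.4] size [137.8 100. ] ang 3.4 px [125. 191.]
tray z 0.0046 ctr [626.1 344.7] size [ 93.6 112.6] ang 82.4 px
[... 766 characters left out ...]
]
tallobs z 0.0202 ctr [ 483.3 -286.6] size [129.   22.2] ang 12.7 px [359. 230.]
tallobs z 0.0312 ctr [598.7 143.2] size [299.5  73.6] ang 82.4 px [210. 189.]
tallobs z 0.0125 ctr [ 637.2 -421.6] size [89.  89.8] ang 88.3 px [404. 178.]
tallobs z 0.0249 ctr [676.9 -91.6] size [62.9 52.6] ang 0.1 px [291. 163.]
tallobs z 0.0700 ctr [ 667.6 -247.7] size [ 71.4 100.7] ang 5.0 px [347. 163.]
tallobs z 0.0187 ctr [754.1 184.6] size [139.9  19.2] ang 69.2 px [198. 138.]
tallobs z 0.0200 ctr [ 764.9 -155.1] size [87.1 56.4] ang 78.2 px [313. 135.]
tallobs z 0.0786 ctr [746.2  57. ] size [75.2 57.3] ang 19.0 px [239. 135.]
tallobs z 0.0979 ctr [855.3 409. ] size [152.8  82. ] ang 3.3 px [113.  96.]
```

View pics/crop1.png

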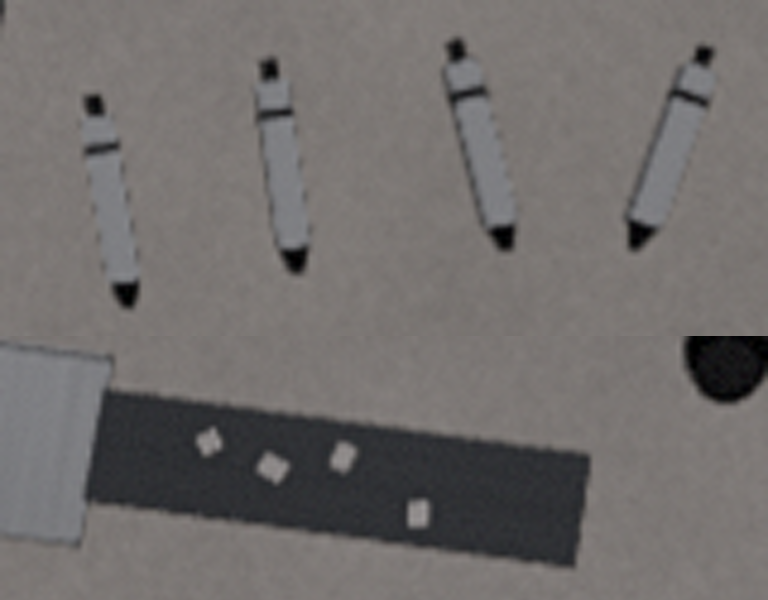

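View pics/crop2.png

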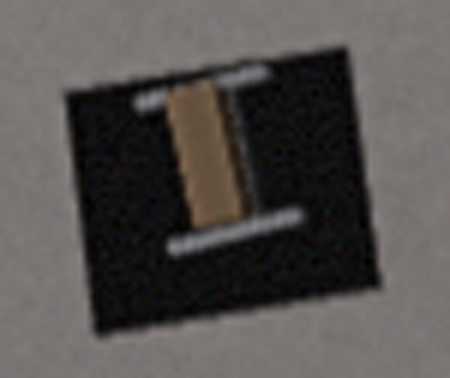

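The crop confirms the choices. All four markers have their nose down and button up (towards world +x), and there are four chips on the bar. The scraper is upright, turned about 16° on the mat. The stop to use is at (345,164), with its top at (671,-248) mm, far beyond the other two.

```bash
cat >> h.py <<'E'
from scipy.spatial.transform import Rotation as Ro
def go(x,y,z,phi,s=None):
    """mm, deg (jaw axis heading, mod 180). prints tool-frame delta cm / rotvec"""
    s=s or manip.get_state(); w=s['ee_rot']; R=Ro.from_quat([w[1],w[2],w[3],w[0]]).as_matrix()
    best=None
    for a in (phi,phi+180):
        a=np.radians(a); yy=np.array([np.cos(a),np.sin(a),0]); xx=np.array([0,0,-1.]); Rt=np.c_[xx,yy,np.cross(xx,yy)]
        r=Ro.from_matrix(R.T@Rt).as_rotvec()
        if best is None or np.linalg.norm(r)<np.linalg.norm(best): best=r
    dp=R.T@(np.array([x,y,z])/1000-s['position'])*100
    print('dpos',np.round(dp,2),'dr',np.round(best,3),'| q6 %.2f'%s['qpos'][5])
def st():
    s=manip.get_state(); w=s['ee_rot']; R=Ro.from_quat([w[1],w[2],w[3],w[0]]).as_matrix()
    print('t %.1f'%s['clock'],'pos',np.round(s['position']*1000,1),'jaw %.1f'%np.degrees(np.arctan2(R[1,1],R[0,1])),'xax',np.round(R[:,0],3),'F',np.round(s['contact_force'],1),'w %.1f'%(s['width']*1000)); return s
E
python3 - <<'E'
from h import *
st(); go(428,192.5,231,106.2); go(428,192.5,100,106.2)
E
```

```text
t 0.1 pos [ 227.4 -527.7  230.7] jaw -66.7 xax [-0.     0.001 -1.   ] F [ 0.4  0.  -0. ] w 85.6
dpos [ 5.000e-02 -5.821e+01 -4.692e+01] dr [ 0.124 -0.     0.001] | q6 -0.12
dpos [ 13.15 -58.19 -46.92] dr [ 0.124 -0.     0.001] | q6 -0.12
```

```bash

python3 -m creep '{"delta_pos":[[0,-5,-4],[0,-10,-8],[0,-14,-11],[0,-18,-14.5],[0,-22,-17.8],[0,-26,-21],[0,-29,-23.4],[0,-29,-23.4]],"dr":[[0,0,0],[0,0,0],[0,0,0],[0,0,0],[0,0,0],[0,0,0],[0,0,0],[0,0,0]]}' 1 40
python3 -m creep '{"delta_pos":[[1,-5,-4],[2,-10,-8],[3,-14,-11],[4,-18,-14.5],[5,-22,-17.8],[6,-26,-21],[7,-29.2,-23.5],[8,-29.2,-23.5],[8,-29.2,-23.5],[8,-29.2,-23.5]],"dr":[[0,0,0],[0,0,0],[0.03,0,0],[0.06,0,0],[0.1,0,0],[0.124,0,0],[0.124,0,0],[0.124,0,0],[0.124,0,0],[0.124,0,0]]}'
python3 - <<'E'
from h import *
st(); go(428,192.5,22,106.2)
d=grab('side'); 
cv2.imwrite('pics/s1.png',cv2.resize(d['pixels'][180:380,130:380],None,fx=3,fy=3,interpolation=2))
E
```

```text
clock: 0.95
position: [0.3272, -0.1653, 0.2311]
ee_rot: [0.143, 0.692, 0.144, -0.692]
contact_force: [0.9, 0.2, 0.0]
width: 0.0859
clock: 1.95
position: [0.4272, 0.1921, 0.1506]
ee_rot: [-0.101, -0.699, -0.1, 0.701]
contact_force: [0.8, -0.4, -0.3]
width: 0.0852
t 1.9 pos [427.2 192.1 150.6] jaw -73.7 xax [-0.002 -0.001 -1.   ] F [ 0.8 -0.4 -0.3] w 85.2
dpos [12.86 -0.03 -0.12] dr [ 0.002  0.002 -0.001] | q6 1.56
```

View pics/s1.png

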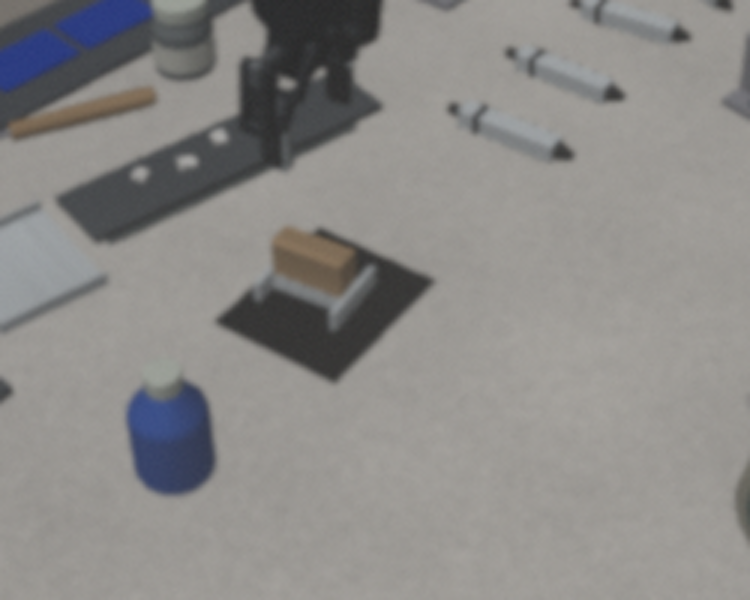

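The side crop shows the scraper standing undisturbed on its mat, at about crop pixel (315,265). Its wings and thin foot are clear, and the open gripper is above it. I'll descend and grip.

```bash

python3 -m creep '{"delta_pos":[[4,0,-0.1],[8,0,-0.1],[11,0,-0.1],[12.8,0,-0.1],[12.8,0,-0.1],[12.8,0,-0.1]],"dr":[[0,0,0],[0,0,0],[0,0,0],[0,0,0],[0,0,0],[0,0,0]]}'
python3 -m creep '{"delta_pos":[[0,0,0],[0,0,0],[0,0,0],[0,0,0],[0,0,0],[0,0,0],[0,0,0],[0,0,0]],"dr":[[0,0,0],[0,0,0],[0,0,0],[0,0,0],[0,0,0],[0,0,0],[0,0,0],[0,0,0]]}' -1 70
python3 - <<'E'
from h import *
s=st()
# bar frame start/end for scraper
B=np.array([598.8,143.3]); a=np.radians(82.4); u=np.array([np.cos(a),np.sin(a)])
P=s['position']*1000
print(B-120*u,B+160*u)
p=B-120*u; go(p[0],p[1],P[2]+70,82.4); go(p[0],p[1],P[2]+28,82.4)
d=grab('top'); cs=cv2.inRange(d['pixels'],(110,)*3,(255,)*3)
m=np.zeros_like(cs); m[174:206,168:258]=cs[174:206,168:258]
for k in cv2.findContours(m,0,2)[0]:
    w=onplane(d,k.reshape(-1,2).mean(0),.036)[0,:2]*1000-B; print('chip y %.0f x %.0f'%(w@u, w@[u[1],-u[0]]), cv2.contourArea(k))
E
```

```text
clock: 2.6
position: [0.4295, 0.1914, 0.0241]
ee_rot: [0.099, 0.7, 0.099, -0.7]
contact_force: [0.4, 0.9, 0.4]
width: 0.0854
clock: 3.4
position: [0.4294, 0.1926, 0.024]
ee_rot: [0.1, 0.701, 0.1, -0.7]
contact_force: [-0.4, 1.4, 6.0]
width: 0.0228
t 3.4 pos [429.4 192.6  24. ] jaw -73.8 xax [ 0.001  0.    -1.   ] F [-0.4  1.4  6. ] w 22.8
[582.92923317  24.35413517] [619.96102244 301.89448644]
dpos [ -6.99  20.44 -10.06] dr [ 0.416 -0.001  0.   ] | q6 1.56
dpos [ -2.79  20.44 -10.05] dr [ 0.416 -0.001  0.   ] | q6 1.56
chip y 31 x -40 254.0
chip y -52 x -15 13.0
chip y 38 x -0 15.0
chip y -2 x 13 12.0
chip y 79 x 11 10.5
chip y -43 x 39 247.0
```

```bash

python3 -m creep '{"delta_pos":[[-2,0,0],[-5,0,0],[-7,0,0],[-7,4,-2],[-7,8,-4],[-7,12,-6],[-7,16,-8],[-7,19.5,-9.6],[-7,20.4,-10.05],[-7,20.4,-10.05]],"dr":[[0,0,0],[0,0,0],[0,0,0],[0.1,0,0],[0.2,0,0],[0.3,0,0],[0.38,0,0],[0.416,0,0],[0.416,0,0],[0.416,0,0]]}'
python3 - <<'E'
from h import *
st(); go(582.9,24.4,52,82.4)
d=grab('side'); 
cv2.imwrite('pics/s2.png',cv2.resize(d['pixels'][150:300,100:300],None,fx=4,fy=4,interpolation=2))
E
```

```text
clock: 4.45
position: [0.5829, 0.0232, 0.0926]
ee_rot: [0.048, -0.705, 0.048, 0.706]
contact_force: [-0.9, -0.1, -2.1]
width: 0.023
t 4.5 pos [582.9  23.2  92.6] jaw -97.7 xax [-0.001 -0.    -1.   ] F [-0.9 -0.1 -2.1] w 23.0
dpos [ 4.06 -0.12  0.01] dr [-0.002  0.001 -0.   ] | q6 1.63
```

View pics/s2.png

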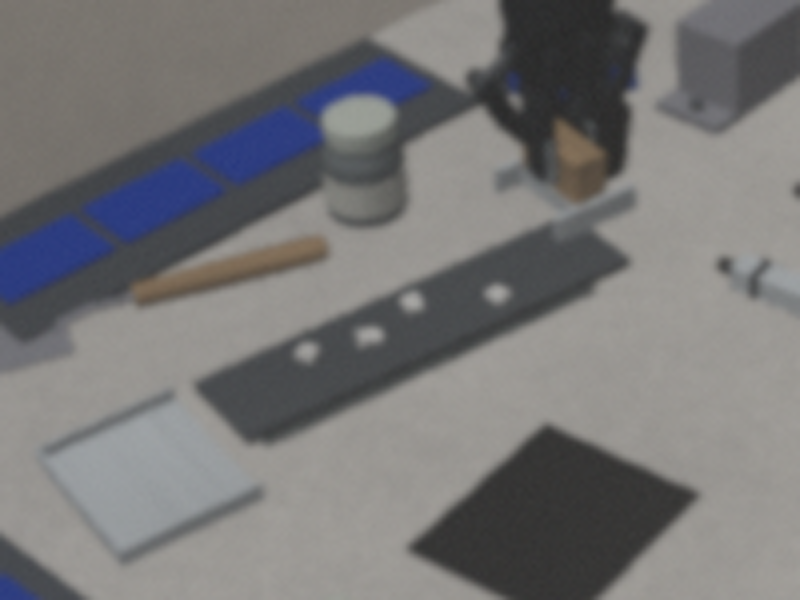

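The scraper hangs upright and square over the plain end of the bar (crop 575,185). The four chips are ahead of it at (305,352), (368,335), (412,301) and (497,293). I'll lower it and sweep.

```bash

python3 -m creep '{"delta_pos":[[2,-0.1,0],[3.6,-0.1,0],[4,-0.1,0],[4,-0.1,0]],"dr":[[0,0,0],[0,0,0],[0,0,0],[0,0,0]]}'
python3 -m creep '{"delta_pos":[[0,-1.5,0],[0,-3,0],[0,-4.5,0],[0,-6,0],[0,-7.5,0],[0,-9,0],[0,-10.5,0],[0,-12,0],[0,-13.5,0],[0,-15,0]],"dr":[[0,0,0],[0,0,0],[0,0,0],[0,0,0],[0,0,0],[0,0,0],[0,0,0],[0,0,0],[0,0,0],[0,0,0]]}'
python3 -c "
from h import *
st(); go(619.7,300,52,82.4)"
```

```text
clock: 4.9
position: [0.5807, 0.0267, 0.0527]
ee_rot: [0.047, -0.705, 0.046, 0.707]
contact_force: [-0.3, 0.4, -1.3]
width: 0.0227
clock: 5.9
position: [0.6025, 0.1752, 0.0532]
ee_rot: [0.047, -0.705, 0.047, 0.706]
contact_force: [0.2, -0.5, -1.8]
width: 0.0231
t 5.9 pos [602.5 175.2  53.2] jaw -97.6 xax [-0. -0. -1.] F [ 0.2 -0.5 -1.8] w 23.1
dpos [  0.12 -12.59  -0.04] dr [-0.001  0.    -0.   ] | q6 1.88
```

```bash

python3 -m creep '{"delta_pos":[[0.1,-1.5,0],[0.1,-3,0],[0.1,-4.5,0],[0.1,-6,0],[0.1,-7.5,0],[0.1,-9,0],[0.1,-10.5,0],[0.1,-12,0],[0.1,-13,0],[0.1,-13,0]],"dr":[[0,0,0],[0,0,0],[0,0,0],[0,0,0],[0,0,0],[0,0,0],[0,0,0],[0,0,0],[0,0,0],[0,0,0]]}'
python3 -m creep '{"delta_pos":[[-3,0,0],[-6,0,0],[-6,0,0],[-6,4,0],[-6,8,0],[-6,11,5],[-6,11,10],[-6,11,10]],"dr":[[0,0,0],[0,0,0],[0,0,0],[0,0,0],[0,0,0],[0,0,0],[0,0,0],[0,0,0]]}'
python3 -c "
from h import *
st(); go(429.4,192.6,110,106.2)
d=grab('top','t3.png')
a=d['pixels'][150:290,100:280]
cv2.imwrite('pics/t3c.png',cv2.resize(a,None,fx=4,fy=4,interpolation=2))"
```

```text
clock: 6.9
position: [0.6199, 0.3046, 0.0522]
ee_rot: [-0.047, 0.706, -0.046, -0.705]
contact_force: [-0.3, 1.2, -1.7]
width: 0.0226
clock: 7.7
position: [0.4967, 0.2048, 0.1101]
ee_rot: [0.046, -0.701, 0.049, 0.71]
contact_force: [0.3, -0.2, -2.7]
width: 0.023
t 7.7 pos [496.7 204.8 110.1] jaw -97.7 xax [-0.012 -0.003 -1.   ] F [ 0.3 -0.2 -2.7] w 23.0
dpos [0.1  2.11 6.51] dr [-0.417  0.012 -0.002] | q6 1.97
```

View pics/t3c.png

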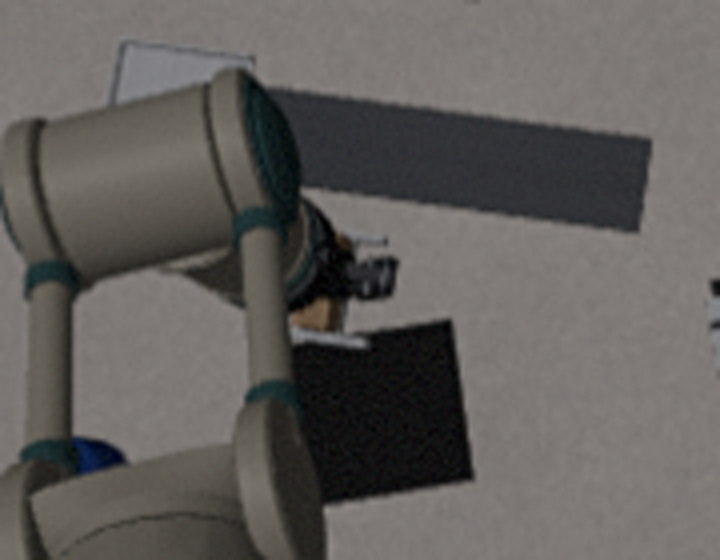

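The visible part of the bar is bare and the scraper is still held upright. I'll return it to the middle of the mat.

```bash

python3 -c "
from h import *
go(419,194,110,100); go(419,194,24.5,100)"

```

```text
dpos [0.16 2.24 7.83] dr [-0.308  0.007 -0.002] | q6 1.97
dpos [8.71 2.21 7.77] dr [-0.308  0.007 -0.002] | q6 1.97
```

```bash

python3 -m creep '{"delta_pos":[[0,1,3],[0,2,6],[0.1,2.2,7.8],[0.1,2.2,7.8],[3,2.2,7.8],[6,2.2,7.8],[7.6,2.2,7.8],[7.6,2.2,7.8],[7.6,2.2,7.8]],"dr":[[-0.1,0,0],[-0.2,0,0],[-0.308,0.007,0],[-0.308,0.007,0],[-0.308,0.007,0],[-0.308,0.007,0],[-0.308,0.007,0],[-0.308,0.007,0],[-0.308,0.007,0]]}'
python3 -c "
from h import *
st(); go(419,194,24.5,100)"

```

```text
clock: 8.65
position: [0.4276, 0.1959, 0.0363]
ee_rot: [0.062, 0.707, 0.061, -0.702]
contact_force: [0.2, -0.1, -1.5]
width: 0.0225
t 8.7 pos [427.6 195.9  36.3] jaw -80.0 xax [ 0.008  0.    -1.   ] F [ 0.2 -0.1 -1.5] w 22.5
dpos [1.17 0.04 0.89] dr [-0.001 -0.008 -0.001] | q6 1.68
```

```bash

python3 -m creep '{"delta_pos":[[0.3,0,0.5],[0.7,0,0.5],[1.0,0,0.5],[1.1,0,0.5],[1.15,0,0.5],[1.2,0,0.5],[1.2,0,0.5]],"dr":[[0,-0.008,0],[0,-0.008,0],[0,-0.008,0],[0,-0.008,0],[0,-0.008,0],[0,-0.008,0],[0,-0.008,0]]}'
python3 -c "
from h import *
st(); go(419,194,24.5,100)"

```

```text
clock: 9.35
position: [0.421, 0.1949, 0.0243]
ee_rot: [-0.062, -0.704, -0.061, 0.705]
contact_force: [-0.4, -0.5, -1.6]
width: 0.0231
t 9.3 pos [421.  194.9  24.3] jaw -80.0 xax [-0.001 -0.001 -1.   ] F [-0.4 -0.5 -1.6] w 23.1
dpos [-0.02  0.05  0.21] dr [ 0.     0.001 -0.001] | q6 1.68
```

```bash

python3 -m creep '{"delta_pos":[[0.04,0,0],[0.08,0,0],[0.12,0,0],[0.12,0,0]],"dr":[[0,0,0],[0,0,0],[0,0,0],[0,0,0]]}'
python3 -m creep '{"delta_pos":[[0,0,0],[0,0,0],[0,0,0],[0,0,0],[0,0,0]],"dr":[[0,0,0],[0,0,0],[0,0,0],[0,0,0],[0,0,0]]}' 1
python3 -m creep '{"delta_pos":[[-3,0,0],[-7,0,0],[-11,0,0],[-14,5,5],[-14,10,10],[-14,14,10],[-14,18,10],[-14,22,10],[-14,22,10]],"dr":[[0,0,0],[0,0,0],[0,0,0],[0,0,0],[0,0,0],[0,0,0],[0,0,0],[0,0,0],[0,0,0]]}'
python3 - <<'E'
from h import *
st()
d=grab('top','t4.png'); im=d['pixels']; c=cloud(d)
Z=c[...,2]
def rep(name,box,f):
    x0,y0,x1,y1=box; m=np.zeros(im.shape[:2],np.uint8); m[y0:y1,x0:x1]=f[y0:y1,x0:x1]*255
    for k in cv2.findContours(m,0,1)[0]:
        if cv2.contourArea(k)<8: continue
        mm=np.zeros_like(m); cv2.drawContours(mm,[k],-1,255,-1)
        z=np.median(c[mm>0][:,2]); r=cv2.minAreaRect((onplane(d,k.reshape(-1,2),z)[:,:2]*1000).astype(np.float32))
        print(name,'z %.4f'%z,'ctr',np.round(r[0],1),'size',np.round(r[1],1),'ang %.1f'%r[2])
rep('pen',(265,195,420,270),(Z>.009)&(Z<.05))
rep('grip',(165,225,220,270),(Z>.040))
a=im[130:290,90:350]
cv2.imwrite('pics/t4c.png',cv2.resize(a,None,fx=3,fy=3,interpolation=2))
E
```

```text
clock: 9.75
position: [0.421, 0.1948, 0.024]
ee_rot: [-0.062, -0.704, -0.061, 0.705]
contact_force: [-1.7, -0.7, 8.1]
width: 0.0229
clock: 10.25
position: [0.4209, 0.1948, 0.0229]
ee_rot: [-0.062, -0.704, -0.061, 0.705]
contact_force: [-0.3, -0.3, -0.0]
width: 0.0852
clock: 11.15
position: [0.3618, -0.044, 0.164]
ee_rot: [0.061, 0.705, 0.058, -0.704]
contact_force: [0.4, 0.8, 0.6]
width: 0.0857
t 11.2 pos [361.8 -44.  164. ] jaw -80.4 xax [ 0.002 -0.005 -1.   ] F [0.4 0.8 0.6] w 85.7
pen z 0.0202 ctr [464.8 -64.6] size [95.1 20.3] ang 9.7
pen z 0.0200 ctr [ 469.  -170.1] size [127.6  20.6] ang 7.6
pen z 0.0198 ctr [ 482.8 -400.7] size [ 22.2 128.8] ang 68.7
pen z 0.0197 ctr [ 494.8 -295.7] size [127.9  24.5] ang 15.2
grip z 0.0535 ctr [419.9 192.4] size [66.9 27.9] ang 12.2
```

View pics/t4c.png

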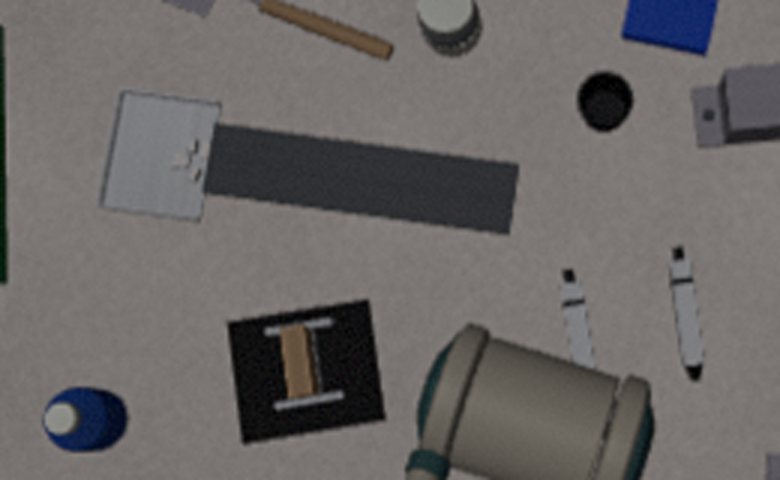

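The bar is clean, all the chips lie in the tray (crop 187,158), and the scraper stands on its mat (300,360). Pen3 has moved since the first look, now at (494.8,-295.7) mm, 15.2°. Pen1 is next.

```bash
python3 -c "
from h import *
go(449.4,-67.2,100,99.7); go(449.4,-67.2,4,99.7)"
```

```text
dpos [ 6.38  3.88 -8.25] dr [-0.001  0.    -0.003] | q6 1.10
dpos [15.98  3.86 -8.25] dr [-0.001  0.    -0.003] | q6 1.10
```

```bash

python3 -m creep '{"delta_pos":[[2,1.5,-4],[4,3,-7],[6.4,3.9,-8.25],[6.4,3.9,-8.25],[6.4,3.9,-8.25]],"dr":[[0,0,0],[0,0,0],[0,0,0],[0,0,0],[0,0,0]]}' 0.2 60
python3 -c "
from h import *
st(); go(449.4,-67.2,4,99.7)"
```

```text
clock: 11.7
position: [0.4476, -0.0616, 0.0987]
ee_rot: [-0.062, -0.703, -0.062, 0.706]
contact_force: [-0.0, 0.7, 0.7]
width: 0.0511
t 11.7 pos [447.6 -61.6  98.7] jaw -79.9 xax [-0.004  0.    -1.   ] F [-0.   0.7  0.7] w 51.1
dpos [ 9.47  0.59 -0.12] dr [0.007 0.004 0.001] | q6 1.11
```

```bash

python3 -m creep '{"delta_pos":[[3,0.5,-0.1],[6,0.55,-0.1],[8.5,0.55,-0.1],[9.4,0.55,-0.1],[9.4,0.55,-0.1]],"dr":[[0.007,0.004,0],[0.007,0.004,0],[0.007,0.004,0],[0.007,0.004,0],[0.007,0.004,0]]}'
python3 -m creep '{"delta_pos":[[0,0,0],[0,0,0],[0,0,0],[0,0,0],[0,0,0],[0,0,0]],"dr":[[0,0,0],[0,0,0],[0,0,0],[0,0,0],[0,0,0],[0,0,0]]}' -1 70
python3 -c "
from h import *
st()"
python3 -m creep '{"delta_pos":[[-2,0,0],[-5,0,0],[-8,0,0],[-8,0,0]],"dr":[[0,0,0],[0,0,0],[0,0,0],[0,0,0]]}'
python3 -c "
from h import *
st(); go(560,-255,84,96); go(560,-255,34,96);d=grab('top'); cv2.imwrite('pics/p1.png',cv2.resize(d['pixels'][190:290,230:390],None,fx=4,fy=4,interpolation=2))"
```

```text
clock: 12.2
position: [0.4496, -0.0676, 0.0054]
ee_rot: [0.06, 0.705, 0.059, -0.704]
contact_force: [-0.0, 0.9, -1.3]
width: 0.0512
clock: 12.8
position: [0.4517, -0.0687, 0.0071]
ee_rot: [0.06, 0.707, 0.059, -0.703]
contact_force: [-0.9, 1.8, 6.0]
width: 0.0181
t 12.8 pos [451.7 -68.7   7.1] jaw -80.4 xax [ 0.006 -0.001 -1.   ] F [-0.9  1.8  6. ] w 18.1
clock: 13.2
position: [0.4537, -0.0695, 0.0897]
ee_rot: [0.061, 0.709, 0.058, -0.7]
contact_force: [1.1, 0.5, -0.1]
width: 0.0184
t 13.2 pos [453.7 -69.5  89.7] jaw -80.4 xax [ 0.013 -0.004 -1.   ] F [ 1.1  0.5 -0.1] w 18.4
dpos [ 0.77 20.06 -7.37] dr [ 0.063 -0.012 -0.005] | q6 1.10
dpos [ 5.77 20.04 -7.31] dr [ 0.063 -0.012 -0.005] | q6 1.10
```

View pics/p1.png

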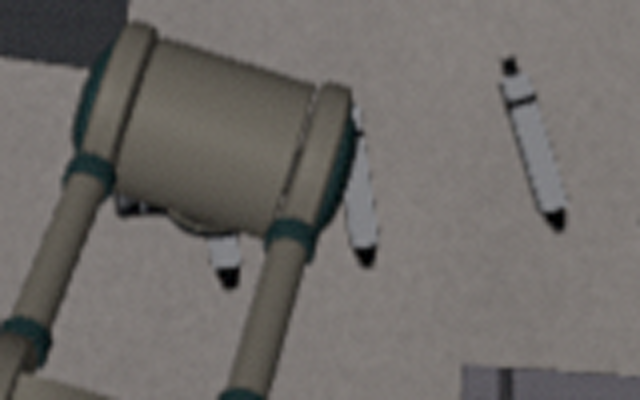

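The picture shows the forearm hiding most of pen1, with only its nose visible (crop 230,275). Pens 2 and 3 are undisturbed. I'll move in front of the stop and check from the side.

```bash

python3 -m creep '{"delta_pos":[[0,4,0],[0.5,8,-3],[0.8,12,-6],[0.8,16,-7.4],[0.8,20,-7.4],[0.8,20,-7.4],[0.8,20,-7.4]],"dr":[[0,0,0],[0.063,-0.012,-0.005],[0.063,-0.012,-0.005],[0.063,-0.012,-0.005],[0.063,-0.012,-0.005],[0.063,-0.012,-0.005],[0.063,-0.012,-0.005]]}'
python3 -c "
from h import *
st(); go(560,-255,37,96);d=grab('side'); cv2.imwrite('pics/p2.png',cv2.resize(d['pixels'][120:240,200:360],None,fx=4,fy=4,interpolation=2))
d=grab('top'); cv2.imwrite('pics/p2t.png',d['pixels'])"
```

```text
clock: 13.95
position: [0.5556, -0.2534, 0.0762]
ee_rot: [-0.034, -0.702, -0.038, 0.71]
contact_force: [0.2, 1.3, -1.1]
width: 0.0179
t 13.9 pos [ 555.6 -253.4   76.2] jaw -84.1 xax [-0.012  0.005 -1.   ] F [ 0.2  1.3 -1.1] w 17.9
dpos [ 3.91  0.23 -0.46] dr [-0.002  0.012  0.006] | q6 0.93
```

View pics/p2.png

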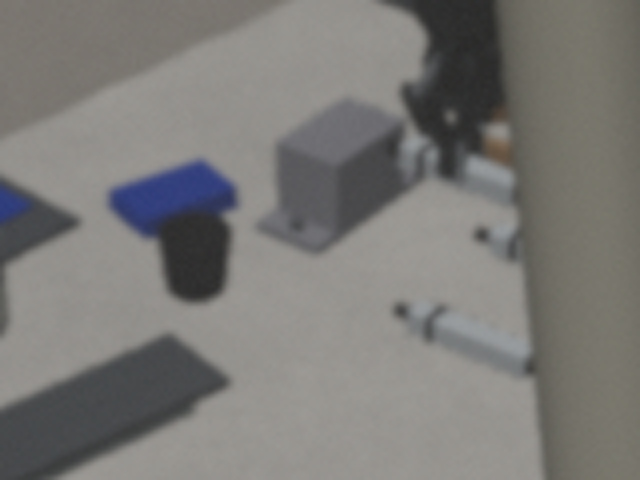

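Pen1 is held level in the fingers beside the farthest stop (crop 450,165). Pen2 and pen3 lie clear of it. I'll lower to pressing height and settle.

```bash

python3 -m creep '{"delta_pos":[[1.5,0,0],[3,0,0],[3.9,0,0],[3.9,0,0],[3.9,0,0],[3.9,0,0],[3.9,0,0]],"dr":[[0,0,0],[0,0,0],[0,0,0],[0,0,0],[0,0,0],[0,0,0],[0,0,0]]}'
python3 -c "
from h import *
st(); go(575,-253.5,37,96)"
```

```text
clock: 14.75
position: [0.5569, -0.2534, 0.0396]
ee_rot: [-0.036, -0.703, -0.038, 0.709]
contact_force: [-0.2, -0.3, -1.9]
width: 0.0177
t 14.8 pos [ 556.9 -253.4   39.6] jaw -84.0 xax [-0.008  0.002 -1.   ] F [-0.2 -0.3 -1.9] w 17.7
dpos [ 0.24  0.2  -1.8 ] dr [0.    0.008 0.003] | q6 0.93
```

```bash

python3 -m creep '{"delta_pos":[[0,0,-0.8],[0,0,-1.5],[0,0,-1.5],[0,0,-1.5],[0,0,-1.5]],"dr":[[0,0.008,0.003],[0,0.008,0.003],[0,0.008,0.003],[0,0.008,0.003],[0,0.008,0.003]]}'
python3 -c "
from h import *
st()"
python3 -m creep '{"delta_pos":[[0,0,-0.2],[0,0,-0.4],[0,0,-0.6],[0,0,-0.8],[0,0,-0.8]],"dr":[[0,0,0],[0,0,0],[0,0,0],[0,0,0],[0,0,0]]}'
python3 -c "
from h import *
st()"
```

```text
clock: 15.25
position: [0.5712, -0.2516, 0.0386]
ee_rot: [-0.037, -0.706, -0.037, 0.707]
contact_force: [0.3, 0.5, -0.5]
width: 0.0177
t 15.2 pos [ 571.2 -251.6   38.6] jaw -84.0 xax [-0.002  0.001 -1.   ] F [ 0.3  0.5 -0.5] w 17.7
clock: 15.75
position: [0.5787, -0.2508, 0.0385]
ee_rot: [-0.037, -0.705, -0.037, 0.707]
contact_force: [-3.2, -0.3, -0.6]
width: 0.0183
t 15.8 pos [ 578.7 -250.8   38.5] jaw -84.0 xax [-0.003  0.001 -1.   ] F [-3.2 -0.3 -0.6] w 18.3
```

```bash

python3 -m creep '{"delta_pos":[[0,0,-0.2],[0,0,-0.4],[0,0,-0.6],[0,0,-0.7],[0,0,-0.7]],"dr":[[0,0,0],[0,0,0],[0,0,0],[0,0,0],[0,0,0]]}'
python3 -c "
from h import *
st()"
python3 -m creep '{"delta_pos":[[0,0,-0.05],[0,0,-0.1],[0,0,-0.15],[0,0,-0.15]],"dr":[[0,0,0],[0,0,0],[0,0,0],[0,0,0]]}'
python3 -c "
from h import *
st()"
```

```text
clock: 16.25
position: [0.5862, -0.25, 0.0385]
ee_rot: [-0.037, -0.706, -0.037, 0.707]
contact_force: [-3.2, -1.4, 0.2]
width: 0.018
t 16.2 pos [ 586.2 -250.    38.5] jaw -84.0 xax [-0.002  0.001 -1.   ] F [-3.2 -1.4  0.2] w 18.0
clock: 16.65
position: [0.5866, -0.25, 0.0385]
ee_rot: [-0.037, -0.705, -0.037, 0.707]
contact_force: [-5.3, -2.9, 1.5]
width: 0.018
t 16.6 pos [ 586.6 -250.    38.5] jaw -84.0 xax [-0.004  0.001 -1.   ] F [-5.3 -2.9  1.5] w 18.0
```

```bash

python3 -m creep '{"delta_pos":[[0,0,-0.05],[0,0,-0.1],[0,0,-0.15],[0,0,-0.15]],"dr":[[0,0,0],[0,0,0],[0,0,0],[0,0,0]]}'
python3 -c "
from h import *
st()"
python3 -m creep '{"delta_pos":[[0,0,-0.05],[0,0,-0.1],[0,0,-0.15],[0,0,-0.15]],"dr":[[0,0,0],[0,0,0],[0,0,0],[0,0,0]]}'
python3 -c "
from h import *
st()"
```

```text
clock: 17.05
position: [0.5866, -0.2499, 0.0384]
ee_rot: [-0.037, -0.704, -0.038, 0.708]
contact_force: [-8.7, -1.9, 2.4]
width: 0.018
t 17.1 pos [ 586.6 -249.9   38.4] jaw -84.0 xax [-0.006  0.001 -1.   ] F [-8.7 -1.9  2.4] w 18.0
clock: 17.45
position: [0.5866, -0.2499, 0.0384]
ee_rot: [-0.037, -0.703, -0.038, 0.709]
contact_force: [-12.0, -3.4, 3.9]
width: 0.0182
t 17.4 pos [ 586.6 -249.9   38.4] jaw -83.9 xax [-0.009  0.001 -1.   ] F [-12.   -3.4   3.9] w 18.2
```

Contact came at x≈578.5 and the hard end at 586.6, about 8 mm later, with 12 N reached. The button is home. Next I'll back off and carry pen1 to the first slot.

```bash

python3 -m creep '{"delta_pos":[[0,0,1],[0,0,3],[-3,0,3.5],[-7,0,3.5],[-7,0,3.5],[-7,0,3.5],[-7,0,3.5]],"dr":[[0,0,0],[0,0,0],[0,0,0],[0,0,0],[0,0,0],[0,0,0],[0,0,0]]}'
python3 -c "
from h import *
st(); go(608.7,210,105,82.4)"
```

```text
clock: 18.15
position: [0.556, -0.2527, 0.1079]
ee_rot: [-0.037, -0.706, -0.038, 0.707]
contact_force: [0.3, -0.9, -0.5]
width: 0.0181
t 18.1 pos [ 556.  -252.7  107.9] jaw -84.0 xax [-0.001  0.001 -1.   ] F [ 0.3 -0.9 -0.5] w 18.1
dpos [  0.35 -45.47 -10.09] dr [0.238 0.001 0.001] | q6 0.92
```

```bash

python3 -m creep '{"delta_pos":[[0,-4.5,-1],[0,-9,-2],[0,-14,-3],[0,-19,-4],[0,-24,-5],[0,-29,-6.5],[0,-34,-8],[0,-39,-9],[0,-43,-10],[0,-45.4,-10.1]],"dr":[[0,0,0],[0.03,0,0],[0.06,0,0],[0.1,0,0],[0.14,0,0],[0.18,0,0],[0.21,0,0],[0.238,0,0],[0.238,0,0],[0.238,0,0]]}'
python3 -m creep '{"delta_pos":[[0,0,0],[0,0,0],[0,0,0],[0,0,0]],"dr":[[0,0,0],[0,0,0],[0,0,0],[0,0,0]]}'
python3 -c "
from h import *
st(); go(608.7,210,40,82.4)"
```

```text
clock: 19.15
position: [0.6089, 0.2134, 0.1069]
ee_rot: [0.047, -0.705, 0.045, 0.706]
contact_force: [-0.9, 0.3, -1.5]
width: 0.018
clock: 19.55
position: [0.6089, 0.2073, 0.1085]
ee_rot: [0.048, -0.705, 0.048, 0.706]
contact_force: [0.6, -0.1, -0.3]
width: 0.0178
t 19.6 pos [608.9 207.3 108.5] jaw -97.7 xax [-0.002  0.    -1.   ] F [ 0.6 -0.1 -0.3] w 17.8
dpos [ 6.85 -0.27  0.04] dr [-0.002  0.002 -0.   ] | q6 1.93
```

```bash

python3 -m creep '{"delta_pos":[[3,-0.25,0],[5.5,-0.25,0],[6.5,-0.25,0],[6.7,-0.25,0],[6.7,-0.25,0]],"dr":[[0,0,0],[0,0,0],[0,0,0],[0,0,0],[0,0,0]]}'
python3 -c "
from h import *
st()"
python3 -m creep '{"delta_pos":[[0.1,0,0],[0.2,0,0],[0.3,0,0],[0.4,0,0],[0.4,0,0]],"dr":[[0,0,0],[0,0,0],[0,0,0],[0,0,0],[0,0,0]]}'
python3 -c "
from h import *
st()"
```

```text
clock: 20.05
position: [0.6098, 0.2108, 0.0423]
ee_rot: [0.048, -0.705, 0.047, 0.706]
contact_force: [0.8, 0.1, -0.5]
width: 0.0181
t 20.1 pos [609.8 210.8  42.3] jaw -97.7 xax [-0.001  0.001 -1.   ] F [ 0.8  0.1 -0.5] w 18.1
clock: 20.55
position: [0.6091, 0.2113, 0.0379]
ee_rot: [0.047, -0.705, 0.047, 0.706]
contact_force: [-0.4, 0.5, -1.4]
width: 0.0182
t 20.6 pos [609.1 211.3  37.9] jaw -97.6 xax [-0.001  0.001 -1.   ] F [-0.4  0.5 -1.4] w 18.2
```

```bash

python3 -m creep '{"delta_pos":[[0.05,0,0],[0.1,0,0],[0.15,0,0],[0.15,0,0]],"dr":[[0,0,0],[0,0,0],[0,0,0],[0,0,0]]}'
python3 -c "
from h import *
st()"
python3 -m creep '{"delta_pos":[[0.05,0,0],[0.1,0,0],[0.15,0,0],[0.15,0,0]],"dr":[[0,0,0],[0,0,0],[0,0,0],[0,0,0]]}'
python3 -c "
from h import *
st()"
```

```text
clock: 20.95
position: [0.6092, 0.2114, 0.0371]
ee_rot: [0.047, -0.705, 0.047, 0.706]
contact_force: [-2.0, 0.1, 5.6]
width: 0.018
t 20.9 pos [609.2 211.4  37.1] jaw -97.6 xax [-0.001  0.001 -1.   ] F [-2.   0.1  5.6] w 18.0
clock: 21.35
position: [0.6092, 0.2114, 0.0371]
ee_rot: [0.047, -0.705, 0.047, 0.706]
contact_force: [-4.9, -0.8, 11.8]
width: 0.0181
t 21.4 pos [609.2 211.4  37.1] jaw -97.6 xax [-0.     0.001 -1.   ] F [-4.9 -0.8 11.8] w 18.1
```

Contact came at z 37.1, matching the pick height plus 30 mm, so pen1 is flat on the bar. I'll relieve the load, release slightly, and lift off.

```bash

python3 -m creep '{"delta_pos":[[-0.2,0,0],[-0.2,0,0],[-0.2,0,0]],"dr":[[0,0,0],[0,0,0],[0,0,0]]}'
python3 -m creep '{"delta_pos":[[0,0,0],[0,0,0],[0,0,0],[0,0,0]],"dr":[[0,0,0],[0,0,0],[0,0,0],[0,0,0]]}' -0.2
python3 -m creep '{"delta_pos":[[-1,0,0],[-3,0,0],[-7,0,0],[-9,4,3],[-9,8,7],[-9,13,11],[-9,18,14],[-9,23,14],[-9,23,14],[-9,23,14]],"dr":[[0,0,0],[0,0,0],[0,0,0],[0,0,0],[0,0,0],[0,0,0],[0,0,0],[0,0,0],[0,0,0],[0,0,0]]}'
cat >> h.py <<'E'
B=np.array([598.8,143.3]); a_=np.radians(82.4); U=np.array([np.cos(a_),np.sin(a_)]); V=np.array([U[1],-U[0]])
def look(boxes,save=None):
    d=grab('top',save); im=d['pixels']; c=cloud(d); Z=c[...,2]
    for name,(x0,y0,x1,y1),lo,hi in boxes:
        m=np.zeros(im.shape[:2],np.uint8); m[y0:y1,x0:x1]=((Z>lo)&(Z<hi))[y0:y1,x0:x1]*255
        for k in cv2.findContours(m,0,1)[0]:
            if cv2.contourArea(k)<40: continue
            mm=np.zeros_like(m); cv2.drawContours(mm,[k],-1,255,-1)
            z=np.median(c[mm>0][:,2]); (q,(w,h),a)=cv2.minAreaRect((onplane(d,k.reshape(-1,2),z)[:,:2]*1000).astype(np.float32))
            if w<h: w,h,a=h,w,a-90
            r=np.array(q)-B
            print(name,'z %.1f'%(z*1000),'ctr',np.round(q,1),'size %.1f %.1f ang %.1f'%(w,h,a),'bar x %.1f y %.1f'%(r@V,r@U))
    return d
PEN=('pen',(265,195,430,275),.009,.05); BAR=('bar',(140,150,290,225),.042,.07); GRIP=('grip',(165,225,220,270),.04,.07)
E
python3 -c "
from h import *
st(); look([PEN,BAR,GRIP],'t5.png'); go(470,-170,100,97.6)"
```

```text
clock: 21.65
position: [0.6095, 0.2114, 0.0371]
ee_rot: [0.047, -0.705, 0.047, 0.706]
contact_force: [0.0, -0.2, 3.9]
width: 0.0182
clock: 22.05
position: [0.609, 0.2112, 0.0365]
ee_rot: [0.047, -0.705, 0.047, 0.706]
contact_force: [-0.5, -0.4, 0.7]
width: 0.0342
clock: 23.05
position: [0.4386, -0.0007, 0.1279]
ee_rot: [0.048, -0.705, 0.049, 0.706]
contact_force: [-1.2, 0.6, 0.3]
width: 0.0341
t 23.1 pos [438.6  -0.7 127.9] jaw -97.9 xax [-0.001 -0.001 -1.   ] F [-1.2  0.6  0.3] w 34.1
pen z 20.0 ctr [ 468.8 -168.5] size 127.6 23.9 ang 7.6 bar x -87.6 y -326.2
pen z 19.7 ctr [ 482.4 -400.3] size 129.8 22.6 ang -21.3 bar x -43.5 y -554.2
pen z 19.9 ctr [ 495.1 -296.6] size 127.9 22.2 ang 15.9 bar x -44.6 y -449.8
bar z 50.8 ctr [601.6 211.3] size 123.0 22.7 ang -7.3 bar x -6.2 y 67.8
grip z 53.0 ctr [420.1 193.1] size 66.1 26.0 ang 10.2 bar x -183.7 y 25.8
dpos [ 2.78 16.5  -5.32] dr [-0.269 -0.     0.   ] | q6 1.55
```

Pen1 lies at bar x ≈ -1.2 mm, -7.3°, and is 123 mm long overall (122 expected with the button home). Pen2 is next.

```bash

python3 -m creep '{"delta_pos":[[0.5,4,-2],[1,8,-4],[2,12,-5.3],[2.8,15.5,-5.3],[2.8,16.5,-5.3],[2.8,16.5,-5.3],[2.8,16.5,-5.3],[2.8,16.5,-5.3]],"dr":[[-0.07,0,0],[-0.14,0,0],[-0.2,0,0],[-0.269,0,0],[-0.269,0,0],[-0.269,0,0],[-0.269,0,0],[-0.269,0,0]]}' 0.2
python3 -c "
from h import *
st(); go(470,-170,6,97.6)"
```

```text
clock: 23.9
position: [0.4709, -0.1671, 0.0992]
ee_rot: [-0.048, -0.705, -0.049, 0.706]
contact_force: [1.0, -0.2, 1.3]
width: 0.0517
t 23.9 pos [ 470.9 -167.1   99.2] jaw -82.1 xax [-0.001  0.001 -1.   ] F [ 1.  -0.2  1.3] w 51.7
dpos [9.32 0.28 0.12] dr [0.004 0.001 0.001] | q6 0.95
```

```bash

python3 -m creep '{"delta_pos":[[4,0.25,0],[7,0.25,0],[9.2,0.25,0.1],[9.3,0.25,0.1],[9.3,0.25,0.1]],"dr":[[0,0,0],[0,0,0],[0,0,0],[0,0,0],[0,0,0]]}'
python3 -m creep '{"delta_pos":[[0,0,0],[0,0,0],[0,0,0],[0,0,0],[0,0,0],[0,0,0]],"dr":[[0,0,0],[0,0,0],[0,0,0],[0,0,0],[0,0,0],[0,0,0]]}' -1 70
python3 -c "
from h import *
st()"
python3 -m creep '{"delta_pos":[[-2,0,0],[-5,0,0],[-8,0,0],[-8,0,0],[-8,0,0]],"dr":[[0,0,0],[0,0,0],[0,0,0],[0,0,0],[0,0,0]]}'
python3 -c "
from h import *
st(); go(556,-253,89,96)"
```

```text
clock: 24.4
position: [0.4701, -0.1704, 0.0062]
ee_rot: [-0.048, -0.705, -0.049, 0.706]
contact_force: [0.5, 0.3, -0.6]
width: 0.0511
clock: 25.0
position: [0.4709, -0.1716, 0.0075]
ee_rot: [0.048, 0.706, 0.048, -0.705]
contact_force: [0.3, 1.8, 5.3]
width: 0.018
t 25.0 pos [ 470.9 -171.6    7.5] jaw -82.2 xax [ 0.002 -0.001 -1.   ] F [0.3 1.8 5.3] w 18.0
clock: 25.5
position: [0.4704, -0.1715, 0.0869]
ee_rot: [0.048, 0.706, 0.048, -0.705]
contact_force: [-0.5, -0.5, -0.9]
width: 0.018
t 25.5 pos [ 470.4 -171.5   86.9] jaw -82.2 xax [ 0.001 -0.001 -1.   ] F [-0.5 -0.5 -0.9] w 18.0
dpos [-0.19  9.23 -7.38] dr [ 0.031 -0.001 -0.001] | q6 0.95
```

```bash

python3 -m creep '{"delta_pos":[[-0.2,4,-3],[-0.2,8,-6],[-0.2,9.2,-7.4],[-0.2,9.2,-7.4],[2,9.2,-7.4],[4.6,9.2,-7.4],[4.8,9.2,-7.4],[4.8,9.2,-7.4],[4.8,9.2,-7.4],[4.8,9.2,-7.4]],"dr":[[0.031,0,0],[0.031,0,0],[0.031,0,0],[0.031,0,0],[0.031,0,0],[0.031,0,0],[0.031,0,0],[0.031,0,0],[0.031,0,0],[0.031,0,0]]}'
python3 -c "
from h import *
st(); go(572,-251.3,38.5,96)"
```

```text
clock: 26.5
position: [0.5562, -0.2527, 0.039]
ee_rot: [0.037, 0.706, 0.037, -0.706]
contact_force: [-0.5, -1.0, -1.1]
width: 0.0181
t 26.5 pos [ 556.2 -252.7   39. ] jaw -84.0 xax [ 0.001 -0.001 -1.   ] F [-0.5 -1.  -1.1] w 18.1
dpos [ 0.05  0.03 -1.58] dr [ 0.    -0.001 -0.001] | q6 0.93
```

```bash

python3 -m creep '{"delta_pos":[[0,0,-0.8],[0,0,-1.5],[0,0,-1.7],[0,0,-1.9],[0,0,-2.1],[0,0,-2.3],[0,0,-2.5],[0,0,-2.7],[0,0,-2.8],[0,0,-2.8]],"dr":[[0,0,0],[0,0,0],[0,0,0],[0,0,0],[0,0,0],[0,0,0],[0,0,0],[0,0,0],[0,0,0],[0,0,0]]}'
python3 -c "
from h import *
st()"
python3 -m creep '{"delta_pos":[[0,0,-0.1],[0,0,-0.2],[0,0,-0.3],[0,0,-0.3]],"dr":[[0,0,0],[0,0,0],[0,0,0],[0,0,0]]}'
python3 -c "
from h import *
st()"
```

```text
clock: 27.5
position: [0.5832, -0.2493, 0.0375]
ee_rot: [-0.037, -0.705, -0.037, 0.707]
contact_force: [-2.7, -1.1, -0.1]
width: 0.0179
t 27.5 pos [ 583.2 -249.3   37.5] jaw -84.0 xax [-0.002  0.001 -1.   ] F [-2.7 -1.1 -0.1] w 17.9
clock: 27.9
position: [0.5843, -0.2492, 0.0374]
ee_rot: [-0.037, -0.704, -0.038, 0.708]
contact_force: [-7.7, -1.6, 1.8]
width: 0.018
t 27.9 pos [ 584.3 -249.2   37.4] jaw -84.0 xax [-0.006  0.001 -1.   ] F [-7.7 -1.6  1.8] w 18.0
```

```bash

python3 -m creep '{"delta_pos":[[0,0,-0.1],[0,0,-0.2],[0,0,-0.3],[0,0,-0.3]],"dr":[[0,0,0],[0,0,0],[0,0,0],[0,0,0]]}'
python3 -c "
from h import *
st()"
python3 -m creep '{"delta_pos":[[0,0,1],[0,0,3],[-3,0,3.4],[-7,0,3.4],[-7,0,3.4],[-7,0,3.4],[-7,0,3.4]],"dr":[[0,0,0],[0,0,0],[0,0,0],[0,0,0],[0,0,0],[0,0,0],[0,0,0]]}'
python3 -c "
from h import *
st(); go(*(B+22.5*U+1.5*V),107,82.4)"
```

```text
clock: 28.3
position: [0.5844, -0.2491, 0.0373]
ee_rot: [-0.037, -0.702, -0.038, 0.71]
contact_force: [-14.1, -3.7, 4.9]
width: 0.0179
t 28.3 pos [ 584.4 -249.1   37.3] jaw -83.9 xax [-0.011  0.001 -1.   ] F [-14.1  -3.7   4.9] w 17.9
clock: 29.0
position: [0.5557, -0.252, 0.1069]
ee_rot: [-0.037, -0.706, -0.038, 0.707]
contact_force: [-1.3, -0.9, -0.7]
width: 0.018
t 29.0 pos [ 555.7 -252.   106.9] jaw -84.0 xax [-0.001  0.001 -1.   ] F [-1.3 -0.9 -0.7] w 18.0
dpos [ 4.000e-02 -4.101e+01 -9.090e+00] dr [0.237 0.001 0.001] | q6 0.93
```

```bash

python3 -m creep '{"delta_pos":[[0,-4.5,-1],[0,-9,-2],[0,-14,-3],[0,-19,-4],[0,-24,-5],[0,-29,-6.5],[0,-34,-8],[0,-38,-8.8],[0,-41,-8.97],[0,-41,-8.97]],"dr":[[0,0,0],[0.03,0,0],[0.06,0,0],[0.1,0,0],[0.14,0,0],[0.18,0,0],[0.21,0,0],[0.237,0,0],[0.237,0,0],[0.237,0,0]]}'
python3 -m creep '{"delta_pos":[[0,0,0],[2,0,0],[5,0,0],[6.4,0,0],[6.4,0,0],[6.4,0,0]],"dr":[[0,0,0],[0,0,0],[0,0,0],[0,0,0],[0,0,0],[0,0,0]]}'
python3 -c "
from h import *
s=st(); go(*(B+22.5*U+.3*V),39,82.4);d=grab('side'); cv2.imwrite('pics/p3.png',cv2.resize(d['pixels'][170:290,100:300],None,fx=4,fy=4,interpolation=2))"
```

```text
clock: 30.0
position: [0.6009, 0.1693, 0.1059]
ee_rot: [0.046, -0.704, 0.044, 0.707]
contact_force: [-0.8, -1.1, -0.8]
width: 0.0182
clock: 30.6
position: [0.6023, 0.1639, 0.0439]
ee_rot: [0.047, -0.705, 0.047, 0.706]
contact_force: [0.6, -0.5, -0.6]
width: 0.0181
t 30.6 pos [602.3 163.9  43.9] jaw -97.6 xax [-0.001  0.    -1.   ] F [ 0.6 -0.5 -0.6] w 18.1
dpos [ 0.49 -0.16  0.05] dr [-0.001  0.001  0.   ] | q6 1.86
```

View pics/p3.png

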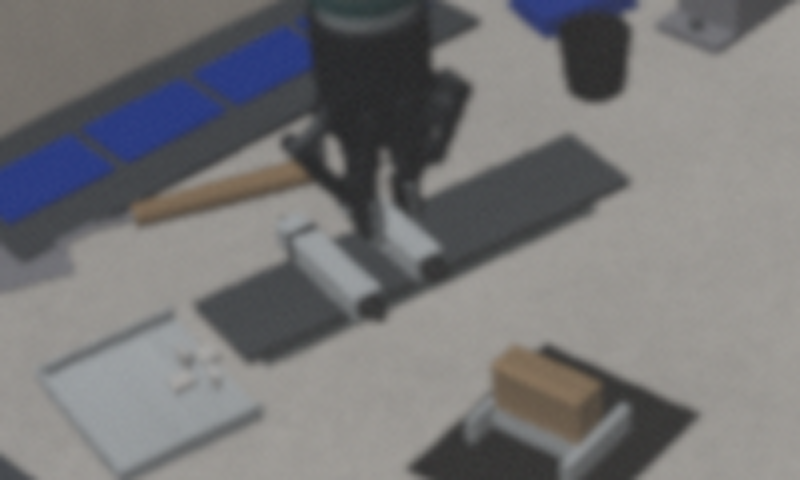

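Pen1 lies across the bar (crop 335,270). Pen2 is held parallel just above it with finger clearance. I'll lower it.

```bash

python3 -m creep '{"delta_pos":[[0.2,-0.15,0.05],[0.4,-0.15,0.05],[0.6,-0.15,0.05],[0.7,-0.15,0.05],[0.8,-0.15,0.05],[0.85,-0.15,0.05],[0.85,-0.15,0.05]],"dr":[[0,0,0],[0,0,0],[0,0,0],[0,0,0],[0,0,0],[0,0,0],[0,0,0]]}'
python3 -c "
from h import *
st()"
```

```text
clock: 31.35
position: [0.6017, 0.1664, 0.0375]
ee_rot: [0.047, -0.705, 0.046, 0.706]
contact_force: [-3.9, -1.2, 10.7]
width: 0.0179
t 31.4 pos [601.7 166.4  37.5] jaw -97.6 xax [-0.     0.001 -1.   ] F [-3.9 -1.2 10.7] w 17.9
```

```bash

python3 -m creep '{"delta_pos":[[-0.2,0,0],[-0.2,0,0],[-0.2,0,0]],"dr":[[0,0,0],[0,0,0],[0,0,0]]}'
python3 -m creep '{"delta_pos":[[0,0,0],[0,0,0],[0,0,0],[0,0,0]],"dr":[[0,0,0],[0,0,0],[0,0,0],[0,0,0]]}' -0.3
python3 -m creep '{"delta_pos":[[-1,0,0],[-3,0,0],[-6.5,0,0],[-7,4,2],[-7,9,5],[-7,14,8],[-7,19,10],[-7,24,10],[-7,28,10],[-7,30,10]],"dr":[[0,0,0],[0,0,0],[0,0,0],[0,0,0],[0,0,0],[0,0,0],[0,0,0],[0,0,0],[0,0,0],[0,0,0]]}'
python3 -m creep '{"delta_pos":[[0,0,0],[0,0,0],[0,0,0]],"dr":[[0,0,0],[0,0,0],[0,0,0]]}'
python3 -c "
from h import *
st(); look([PEN,BAR,GRIP],'t6.png'); go(496,-296.4,100,105.7)"
```

```text
clock: 31.65
position: [0.6018, 0.1664, 0.0375]
ee_rot: [0.047, -0.705, 0.046, 0.706]
contact_force: [-0.5, -0.3, 2.3]
width: 0.018
clock: 32.05
position: [0.6015, 0.1662, 0.0371]
ee_rot: [0.047, -0.705, 0.047, 0.706]
contact_force: [-0.2, -0.3, 1.0]
width: 0.0297
clock: 33.05
position: [0.4625, -0.121, 0.1085]
ee_rot: [-0.047, 0.706, -0.048, -0.705]
contact_force: [0.4, 0.2, 0.3]
width: 0.0294
clock: 33.35
position: [0.4631, -0.1171, 0.1077]
ee_rot: [0.047, -0.705, 0.046, 0.706]
contact_force: [0.6, -0.4, -0.8]
width: 0.0295
t 33.4 pos [ 463.1 -117.1  107.7] jaw -97.5 xax [-0.001  0.001 -1.   ] F [ 0.6 -0.4 -0.8] w 29.5
pen z 19.7 ctr [ 482.3 -400.5] size 129.8 22.2 ang -21.3 bar x -43.5 y -554.4
pen z 20.0 ctr [ 495.1 -296.7] size 127.9 22.0 ang 15.8 bar x -44.6 y -449.9
bar z 50.7 ctr [598.1 166.1] size 122.6 21.5 ang -6.7 bar x -3.7 y 22.5
bar z 51.0 ctr [601.6 211.3] size 123.0 22.7 ang -7.3 bar x -6.2 y 67.7
grip z 53.3 ctr [420.1 192.9] size 66.1 26.3 ang 10.4 bar x -183.7 y 25.5
dpos [ 0.73 17.37 -5.6 ] dr [-0.405  0.001  0.001] | q6 1.31
```

Pen2 sits at bar x ≈ +1.3 mm, -6.7°. Pen3 is next.

```bash

python3 -m creep '{"delta_pos":[[0.2,4,-1.5],[0.5,8,-3],[0.7,12,-5],[0.7,16,-5.6],[0.7,17.4,-5.6],[0.7,17.4,-5.6],[0.7,17.4,-5.6],[0.7,17.4,-5.6],[0.7,17.4,-5.6]],"dr":[[-0.1,0,0],[-0.2,0,0],[-0.3,0,0],[-0.405,0,0],[-0.405,0,0],[-0.405,0,0],[-0.405,0,0],[-0.405,0,0],[-0.405,0,0]]}' 0.2
python3 -c "
from h import *
st(); go(496,-296.4,6,105.7)"
```

```text
clock: 34.3
position: [0.4956, -0.296, 0.1004]
ee_rot: [-0.096, -0.7, -0.097, 0.701]
contact_force: [0.1, 0.1, 0.5]
width: 0.051
t 34.3 pos [ 495.6 -296.   100.4] jaw -74.3 xax [-0.001  0.001 -1.   ] F [0.1 0.1 0.5] w 51.0
dpos [ 9.44  0.06 -0.04] dr [0.    0.001 0.001] | q6 0.64
```

```bash

python3 -m creep '{"delta_pos":[[4,0,0],[7,0.05,0],[9.2,0.05,0],[9.4,0.05,0],[9.4,0.05,0]],"dr":[[0,0,0],[0,0,0],[0,0,0],[0,0,0],[0,0,0]]}'
python3 -m creep '{"delta_pos":[[0,0,0],[0,0,0],[0,0,0],[0,0,0],[0,0,0],[0,0,0]],"dr":[[0,0,0],[0,0,0],[0,0,0],[0,0,0],[0,0,0],[0,0,0]]}' -1 70
python3 -c "
from h import *
st()"
python3 -m creep '{"delta_pos":[[-2,0,0],[-5,0,0],[-8,0,0],[-8,0,0],[-8,0,0]],"dr":[[0,0,0],[0,0,0],[0,0,0],[0,0,0],[0,0,0]]}'
python3 -c "
from h import *
st(); go(556,-253,89,96)"
```

```text
clock: 34.8
position: [0.4957, -0.2975, 0.0063]
ee_rot: [-0.096, -0.7, -0.097, 0.701]
contact_force: [0.2, 0.1, -0.0]
width: 0.0513
clock: 35.4
position: [0.4966, -0.2988, 0.008]
ee_rot: [0.097, 0.701, 0.096, -0.7]
contact_force: [0.5, 1.3, 5.9]
width: 0.0178
t 35.4 pos [ 496.6 -298.8    8. ] jaw -74.4 xax [ 0.001 -0.001 -1.   ] F [0.5 1.3 5.9] w 17.8
clock: 35.9
position: [0.496, -0.2985, 0.0872]
ee_rot: [0.096, 0.701, 0.096, -0.7]
contact_force: [-0.4, -1.2, -1.7]
width: 0.0178
t 35.9 pos [ 496.  -298.5   87.2] jaw -74.4 xax [ 0.    -0.001 -1.   ] F [-0.4 -1.2 -1.7] w 17.8
dpos [-0.18 -2.77 -7.01] dr [ 0.168 -0.    -0.001] | q6 0.64
```

```bash

python3 -m creep '{"delta_pos":[[-0.2,-1,-3],[-0.2,-2,-6],[-0.2,-2.8,-7],[-0.2,-2.8,-7],[2,-2.8,-7],[4.6,-2.8,-7],[4.8,-2.8,-7],[4.8,-2.8,-7],[4.8,-2.8,-7],[4.8,-2.8,-7]],"dr":[[0.08,0,0],[0.168,0,0],[0.168,0,0],[0.168,0,0],[0.168,0,0],[0.168,0,0],[0.168,0,0],[0.168,0,0],[0.168,0,0],[0.168,0,0]]}'
python3 -c "
from h import *
st(); go(572,-251.3,38.5,96)"
```

```text
clock: 36.9
position: [0.5561, -0.2532, 0.0395]
ee_rot: [0.037, 0.706, 0.037, -0.706]
contact_force: [-0.0, 0.8, -0.0]
width: 0.0176
t 36.9 pos [ 556.1 -253.2   39.5] jaw -84.0 xax [ 0.001 -0.001 -1.   ] F [-0.   0.8 -0. ] w 17.6
dpos [ 0.1  -0.02 -1.6 ] dr [-0.    -0.001 -0.001] | q6 0.93
```

```bash

python3 -m creep '{"delta_pos":[[0,0,-0.8],[0,0,-1.5],[0,0,-1.7],[0,0,-1.9],[0,0,-2.1],[0,0,-2.3],[0,0,-2.5],[0,0,-2.7],[0,0,-2.8],[0,0,-2.8]],"dr":[[0,0,0],[0,0,0],[0,0,0],[0,0,0],[0,0,0],[0,0,0],[0,0,0],[0,0,0],[0,0,0],[0,0,0]]}'
python3 -c "
from h import *
st()"
python3 -m creep '{"delta_pos":[[0,0,-0.1],[0,0,-0.2],[0,0,-0.3],[0,0,-0.3]],"dr":[[0,0,0],[0,0,0],[0,0,0],[0,0,0]]}'
python3 -c "
from h import *
st()"
python3 -m creep '{"delta_pos":[[0,0,-0.1],[0,0,-0.2],[0,0,-0.3],[0,0,-0.3]],"dr":[[0,0,0],[0,0,0],[0,0,0],[0,0,0]]}'
python3 -c "
from h import *
st()"
```

```text
clock: 37.9
position: [0.583, -0.2493, 0.038]
ee_rot: [-0.037, -0.705, -0.037, 0.707]
contact_force: [-3.7, 0.3, 0.5]
width: 0.0179
t 37.9 pos [ 583.  -249.3   38. ] jaw -84.0 xax [-0.002  0.001 -1.   ] F [-3.7  0.3  0.5] w 17.9
clock: 38.3
position: [0.5848, -0.2491, 0.0379]
ee_rot: [-0.037, -0.704, -0.038, 0.708]
contact_force: [-7.4, -0.8, 2.2]
width: 0.018
t 38.3 pos [ 584.8 -249.1   37.9] jaw -84.0 xax [-0.005  0.001 -1.   ] F [-7.4 -0.8  2.2] w 18.0
clock: 38.7
position: [0.5848, -0.2491, 0.0378]
ee_rot: [-0.037, -0.702, -0.038, 0.71]
contact_force: [-12.4, -3.0, 5.3]
width: 0.0178
t 38.7 pos [ 584.8 -249.1   37.8] jaw -83.9 xax [-0.01   0.001 -1.   ] F [-12.4  -3.    5.3] w 17.8
```

```bash

python3 -m creep '{"delta_pos":[[0,0,1],[0,0,3],[-3,0,3.4],[-7,0,3.4],[-7,0,3.4],[-7,0,3.4],[-7,0,3.4]],"dr":[[0,0,0],[0,0,0],[0,0,0],[0,0,0],[0,0,0],[0,0,0],[0,0,0]]}'
python3 -c "
from h import *
st(); go(*(B-22.5*U-.3*V),107,82.4)"
```

```text
clock: 39.4
position: [0.5557, -0.252, 0.1074]
ee_rot: [-0.037, -0.706, -0.037, 0.707]
contact_force: [-0.2, -0.2, -1.0]
width: 0.018
t 39.4 pos [ 555.7 -252.   107.4] jaw -84.0 xax [-0.001  0.001 -1.   ] F [-0.2 -0.2 -1. ] w 18.0
dpos [  0.09 -36.69  -7.86] dr [0.237 0.001 0.001] | q6 0.93
```

```bash

python3 -m creep '{"delta_pos":[[0,-4.5,-1],[0,-9,-2],[0,-14,-3],[0,-19,-4],[0,-24,-5],[0,-29,-6.5],[0,-33,-7.5],[0,-36.7,-7.86],[0,-36.7,-7.86],[0,-36.7,-7.86]],"dr":[[0,0,0],[0.03,0,0],[0.06,0,0],[0.1,0,0],[0.14,0,0],[0.18,0,0],[0.21,0,0],[0.237,0,0],[0.237,0,0],[0.237,0,0]]}'
python3 -m creep '{"delta_pos":[[0,0,0],[2,0,0],[5,0,0],[6.2,0,0],[6.2,0,0],[6.2,0,0]],"dr":[[0,0,0],[0,0,0],[0,0,0],[0,0,0],[0,0,0],[0,0,0]]}'
python3 -c "
from h import *
s=st(); go(*(B-22.5*U-.3*V),39,82.4)"
```

```text
clock: 40.4
position: [0.5945, 0.1217, 0.1067]
ee_rot: [0.046, -0.704, 0.046, 0.707]
contact_force: [-1.1, -1.0, -1.3]
width: 0.0178
clock: 41.0
position: [0.5959, 0.1201, 0.0467]
ee_rot: [0.047, -0.705, 0.047, 0.706]
contact_force: [-0.6, 0.5, 1.1]
width: 0.0182
t 41.0 pos [595.9 120.1  46.7] jaw -97.6 xax [-0.001  0.001 -1.   ] F [-0.6  0.5  1.1] w 18.2
dpos [ 0.77 -0.09  0.05] dr [-0.001  0.001  0.   ] | q6 1.79
```

```bash

python3 -m creep '{"delta_pos":[[0.3,-0.1,0.05],[0.6,-0.1,0.05],[0.8,-0.1,0.05],[0.9,-0.1,0.05],[1.0,-0.1,0.05],[1.05,-0.1,0.05],[1.05,-0.1,0.05]],"dr":[[0,0,0],[0,0,0],[0,0,0],[0,0,0],[0,0,0],[0,0,0],[0,0,0]]}'
python3 -c "
from h import *
st()"
```

```text
clock: 41.7
position: [0.5951, 0.1219, 0.038]
ee_rot: [0.047, -0.706, 0.046, 0.706]
contact_force: [-3.2, -0.4, 9.9]
width: 0.0182
t 41.7 pos [595.1 121.9  38. ] jaw -97.6 xax [-0.     0.001 -1.   ] F [-3.2 -0.4  9.9] w 18.2
```

```bash

python3 -m creep '{"delta_pos":[[-0.2,0,0],[-0.2,0,0],[-0.2,0,0]],"dr":[[0,0,0],[0,0,0],[0,0,0]]}'
python3 -m creep '{"delta_pos":[[0,0,0],[0,0,0],[0,0,0],[0,0,0]],"dr":[[0,0,0],[0,0,0],[0,0,0],[0,0,0]]}' -0.3
python3 -m creep '{"delta_pos":[[-1,0,0],[-3,0,0],[-6.5,0,0],[-7,4,2],[-7,9,5],[-7,14,8],[-7,19,9],[-7,24,9],[-7,29,9],[-7,34,9]],"dr":[[0,0,0],[0,0,0],[0,0,0],[0,0,0],[0,0,0],[0,0,0],[0,0,0],[0,0,0],[0,0,0],[0,0,0]]}'
python3 -m creep '{"delta_pos":[[0,0,0],[0,0,0],[0,0,0]],"dr":[[0,0,0],[0,0,0],[0,0,0]]}'
python3 -c "
from h import *
st(); look([PEN,BAR,GRIP],'t7.png'); go(483.2,-400.9,100,68.7)"
```

```text
clock: 42.0
position: [0.5952, 0.1219, 0.0381]
ee_rot: [0.047, -0.705, 0.046, 0.706]
contact_force: [0.1, -0.4, 3.4]
width: 0.0177
clock: 42.4
position: [0.5949, 0.1218, 0.0376]
ee_rot: [0.047, -0.705, 0.047, 0.706]
contact_force: [1.0, -1.0, -0.3]
width: 0.0297
clock: 43.4
position: [0.4627, -0.189, 0.109]
ee_rot: [-0.047, 0.706, -0.047, -0.705]
contact_force: [1.3, -0.3, -0.9]
width: 0.0298
clock: 43.7
position: [0.4631, -0.1863, 0.1081]
ee_rot: [0.047, -0.705, 0.046, 0.706]
contact_force: [-0.6, 0.4, -0.9]
width: 0.0295
t 43.7 pos [ 463.1 -186.3  108.1] jaw -97.6 xax [-0.001  0.001 -1.   ] F [-0.6  0.4 -0.9] w 29.5
pen z 19.6 ctr [ 482.7 -401.1] size 128.8 21.4 ang -21.3 bar x -43.1 y -554.9
bar z 50.6 ctr [589.8 121.9] size 123.1 21.5 ang -6.6 bar x -6.1 y -22.4
bar z 50.9 ctr [598.  165.9] size 122.6 21.7 ang -6.6 bar x -3.8 y 22.3
bar z 50.5 ctr [601.6 211.1] size 123.0 22.6 ang -6.8 bar x -6.2 y 67.6
grip z 53.6 ctr [420.  193.2] size 66.1 25.5 ang 10.4 bar x -183.8 y 25.8
dpos [ 0.77 21.05 -4.79] dr [0.241 0.002 0.001] | q6 1.18
```

Pen3 sits at bar x ≈ -1.1 mm. Pen4 is the last.

```bash

python3 -m creep '{"delta_pos":[[0.2,4,-1],[0.5,8,-2],[0.7,12,-3],[0.7,16,-4],[0.7,20,-4.8],[0.7,21.1,-4.8],[0.7,21.1,-4.8],[0.7,21.1,-4.8],[0.7,21.1,-4.8]],"dr":[[0.06,0,0],[0.12,0,0],[0.18,0,0],[0.241,0,0],[0.241,0,0],[0.241,0,0],[0.241,0,0],[0.241,0,0],[0.241,0,0]]}' 0.2
python3 -c "
from h import *
st(); go(483.6,-401.3,6,68.7)"
```

```text
clock: 44.65
position: [0.4831, -0.4002, 0.1007]
ee_rot: [0.131, -0.694, 0.13, 0.696]
contact_force: [-0.9, -0.3, -0.5]
width: 0.0514
t 44.6 pos [ 483.1 -400.2  100.7] jaw -111.3 xax [-0.002  0.002 -1.   ] F [-0.9 -0.3 -0.5] w 51.4
dpos [ 9.47  0.09 -0.11] dr [0.    0.003 0.001] | q6 1.14
```

```bash

python3 -m creep '{"delta_pos":[[4,0,0],[7,0.1,-0.1],[9.2,0.1,-0.1],[9.4,0.1,-0.1],[9.4,0.1,-0.1]],"dr":[[0,0,0],[0,0,0],[0,0,0],[0,0,0],[0,0,0]]}'
python3 -m creep '{"delta_pos":[[0,0,0],[0,0,0],[0,0,0],[0,0,0],[0,0,0],[0,0,0]],"dr":[[0,0,0],[0,0,0],[0,0,0],[0,0,0],[0,0,0],[0,0,0]]}' -1 70
python3 -c "
from h import *
st()"
python3 -m creep '{"delta_pos":[[-2,0,0],[-5,0,0],[-8,0,0],[-8,0,0],[-8,0,0]],"dr":[[0,0,0],[0,0,0],[0,0,0],[0,0,0],[0,0,0]]}'
python3 -c "
from h import *
st(); go(556,-253,89,96)"
```

```text
clock: 45.15
position: [0.4836, -0.4027, 0.0068]
ee_rot: [0.131, -0.694, 0.13, 0.696]
contact_force: [0.5, -0.3, -0.5]
width: 0.0515
clock: 45.75
position: [0.4844, -0.4045, 0.0087]
ee_rot: [-0.131, 0.695, -0.132, -0.694]
contact_force: [0.2, 1.0, 6.5]
width: 0.0179
t 45.8 pos [ 484.4 -404.5    8.7] jaw -111.4 xax [ 0.001 -0.001 -1.   ] F [0.2 1.  6.5] w 17.9
clock: 46.25
position: [0.4837, -0.4043, 0.0877]
ee_rot: [-0.131, 0.695, -0.132, -0.695]
contact_force: [-0.2, 0.1, -0.1]
width: 0.0175
t 46.2 pos [ 483.7 -404.3   87.7] jaw -111.4 xax [ 0.    -0.001 -1.   ] F [-0.2  0.1 -0.1] w 17.5
dpos [ -0.14 -16.72  -1.21] dr [-0.478 -0.    -0.001] | q6 1.14
```

```bash

python3 -m creep '{"delta_pos":[[-0.2,-4,-0.3],[-0.2,-8,-0.6],[-0.2,-12,-0.9],[-0.2,-16.7,-1.2],[-0.2,-16.7,-1.2],[-0.2,-16.7,-1.2],[2,-16.7,-1.2],[4.8,-16.7,-1.2],[4.8,-16.7,-1.2],[4.8,-16.7,-1.2]],"dr":[[-0.12,0,0],[-0.24,0,0],[-0.36,0,0],[-0.478,0,0],[-0.478,0,0],[-0.478,0,0],[-0.478,0,0],[-0.478,0,0],[-0.478,0,0],[-0.478,0,0]]}'
python3 -m creep '{"delta_pos":[[0,0,0],[0,0,0]],"dr":[[0,0,0],[0,0,0]]}'
python3 -c "
from h import *
st(); go(572,-251.3,38.5,96)"
```

```text
clock: 47.25
position: [0.5545, -0.2536, 0.0379]
ee_rot: [-0.036, -0.705, -0.037, 0.707]
contact_force: [0.7, -0.6, -0.9]
width: 0.0177
clock: 47.45
position: [0.5563, -0.2538, 0.04]
ee_rot: [0.037, 0.706, 0.036, -0.706]
contact_force: [0.4, 0.9, -0.7]
width: 0.0182
t 47.5 pos [ 556.3 -253.8   40. ] jaw -84.0 xax [ 0.001 -0.001 -1.   ] F [ 0.4  0.9 -0.7] w 18.2
dpos [ 0.15 -0.08 -1.59] dr [-0.001 -0.001 -0.001] | q6 0.93
```

```bash

python3 -m creep '{"delta_pos":[[0,0,-0.8],[0,0,-1.5],[0,0,-1.7],[0,0,-1.9],[0,0,-2.1],[0,0,-2.3],[0,0,-2.5],[0,0,-2.7],[0,0,-2.8],[0,0,-2.8]],"dr":[[0,0,0],[0,0,0],[0,0,0],[0,0,0],[0,0,0],[0,0,0],[0,0,0],[0,0,0],[0,0,0],[0,0,0]]}'
python3 -c "
from h import *
st()"
python3 -m creep '{"delta_pos":[[0,0,-0.1],[0,0,-0.2],[0,0,-0.3],[0,0,-0.3]],"dr":[[0,0,0],[0,0,0],[0,0,0],[0,0,0]]}'
python3 -c "
from h import *
st()"
python3 -m creep '{"delta_pos":[[0,0,-0.1],[0,0,-0.2],[0,0,-0.3],[0,0,-0.3]],"dr":[[0,0,0],[0,0,0],[0,0,0],[0,0,0]]}'
python3 -c "
from h import *
st()"
```

```text
clock: 48.45
position: [0.5827, -0.2497, 0.0384]
ee_rot: [-0.037, -0.705, -0.037, 0.707]
contact_force: [-3.9, -0.8, 0.3]
width: 0.0179
t 48.5 pos [ 582.7 -249.7   38.4] jaw -84.0 xax [-0.003  0.001 -1.   ] F [-3.9 -0.8  0.3] w 17.9
clock: 48.85
position: [0.5864, -0.2494, 0.0385]
ee_rot: [-0.037, -0.706, -0.037, 0.707]
contact_force: [-3.5, -0.0, -0.4]
width: 0.0177
t 48.9 pos [ 586.4 -249.4   38.5] jaw -84.0 xax [-0.001  0.001 -1.   ] F [-3.5 -0.  -0.4] w 17.7
clock: 49.25
position: [0.5868, -0.2493, 0.0384]
ee_rot: [-0.037, -0.704, -0.038, 0.708]
contact_force: [-9.9, -1.2, 2.1]
width: 0.0178
t 49.2 pos [ 586.8 -249.3   38.4] jaw -84.0 xax [-0.007  0.001 -1.   ] F [-9.9 -1.2  2.1] w 17.8
```

```bash

python3 -m creep '{"delta_pos":[[0,0,-0.1],[0,0,-0.2],[0,0,-0.2]],"dr":[[0,0,0],[0,0,0],[0,0,0]]}'
python3 -m creep '{"delta_pos":[[0,0,1],[0,0,3],[-3,0,3.5],[-7,0,3.5],[-7,0,3.5],[-7,0,3.5],[-7,0,3.5]],"dr":[[0,0,0],[0,0,0],[0,0,0],[0,0,0],[0,0,0],[0,0,0],[0,0,0]]}'
python3 -c "
from h import *
st(); go(*(B-67.5*U+1.8*V),107,82.4)"
```

```text
clock: 49.55
position: [0.5868, -0.2493, 0.0383]
ee_rot: [-0.037, -0.702, -0.038, 0.71]
contact_force: [-12.6, -3.2, 5.5]
width: 0.0179
clock: 50.25
position: [0.5568, -0.2524, 0.108]
ee_rot: [-0.037, -0.706, -0.037, 0.706]
contact_force: [-0.0, -0.0, 0.5]
width: 0.0177
t 50.2 pos [ 556.8 -252.4  108. ] jaw -84.0 xax [-0.001  0.001 -1.   ] F [-0.  -0.   0.5] w 17.7
dpos [  0.13 -32.31  -6.91] dr [0.238 0.001 0.001] | q6 0.93
```

```bash

python3 -m creep '{"delta_pos":[[0,-4.5,-1],[0,-9,-2],[0,-14,-3],[0,-19,-4],[0,-24,-5],[0,-28,-6.5],[0,-32.3,-6.9],[0,-32.3,-6.9],[0,-32.3,-6.9],[0,-32.3,-6.9]],"dr":[[0,0,0],[0.03,0,0],[0.06,0,0],[0.1,0,0],[0.15,0,0],[0.2,0,0],[0.238,0,0],[0.238,0,0],[0.238,0,0],[0.238,0,0]]}'
python3 -m creep '{"delta_pos":[[0,0,0],[2,0,0],[5,0,0],[6.2,0,0],[6.2,0,0],[6.2,0,0]],"dr":[[0,0,0],[0,0,0],[0,0,0],[0,0,0],[0,0,0],[0,0,0]]}'
python3 -c "
from h import *
s=st(); go(*(B-67.5*U+1.8*V),39,82.4)"
```

```text
clock: 51.25
position: [0.5911, 0.075, 0.1078]
ee_rot: [0.047, -0.705, 0.047, 0.707]
contact_force: [0.0, 0.1, -1.1]
width: 0.0178
clock: 51.85
position: [0.5919, 0.0751, 0.0473]
ee_rot: [0.048, -0.705, 0.047, 0.706]
contact_force: [-0.2, -0.2, -1.0]
width: 0.0182
t 51.9 pos [591.9  75.1  47.3] jaw -97.7 xax [-0.001  0.001 -1.   ] F [-0.2 -0.2 -1. ] w 18.2
dpos [ 0.83 -0.1   0.04] dr [-0.002  0.001  0.   ] | q6 1.71
```

```bash

python3 -m creep '{"delta_pos":[[0.3,-0.1,0.05],[0.6,-0.1,0.05],[0.8,-0.1,0.05],[0.9,-0.1,0.05],[1.0,-0.1,0.05],[1.05,-0.1,0.05],[1.05,-0.1,0.05]],"dr":[[0,0,0],[0,0,0],[0,0,0],[0,0,0],[0,0,0],[0,0,0],[0,0,0]]}'
python3 -c "
from h import *
st()"
```

```text
clock: 52.55
position: [0.5912, 0.0769, 0.0387]
ee_rot: [-0.047, 0.706, -0.047, -0.706]
contact_force: [-2.8, -0.5, 11.7]
width: 0.018
t 52.5 pos [591.2  76.9  38.7] jaw -97.6 xax [ 0.  0. -1.] F [-2.8 -0.5 11.7] w 18.0
```

```bash

python3 -m creep '{"delta_pos":[[-0.2,0,0],[-0.2,0,0],[-0.2,0,0]],"dr":[[0,0,0],[0,0,0],[0,0,0]]}'
python3 -m creep '{"delta_pos":[[0,0,0],[0,0,0],[0,0,0],[0,0,0]],"dr":[[0,0,0],[0,0,0],[0,0,0],[0,0,0]]}' -0.3
python3 -m creep '{"delta_pos":[[-1,0,0],[-3,0,0],[-6.5,0,0],[-9,4,2],[-9,9,5],[-9,14,8],[-9,19,11],[-9,24,13],[-9,29,13],[-9,34,13]],"dr":[[0,0,0],[0,0,0],[0,0,0],[0,0,0],[0,0,0],[0,0,0],[0,0,0],[0,0,0],[0,0,0],[0,0,0]]}'
python3 -m creep '{"delta_pos":[[0,0,0],[0,0,0],[0,0,0],[0,0,0],[0,0,0],[0,0,0],[0,0,0],[0,0,0]],"dr":[[0,0,0],[0,0,0],[0,0,0],[0,0,0],[0,0,0],[0,0,0],[0,0,0],[0,0,0]]}'
python3 -c "
from h import *
st(); d=look([PEN,BAR,GRIP],'t8.png'); cv2.imwrite('pics/t8c.png',cv2.resize(d['pixels'][130:290,90:350],None,fx=3,fy=3,interpolation=2))"
```

```text
clock: 52.85
position: [0.5913, 0.0769, 0.0387]
ee_rot: [0.047, -0.705, 0.047, 0.706]
contact_force: [-1.9, 0.0, 4.9]
width: 0.0178
clock: 53.25
position: [0.5909, 0.0768, 0.038]
ee_rot: [0.047, -0.705, 0.047, 0.706]
contact_force: [0.1, -0.3, 0.1]
width: 0.0299
clock: 54.25
position: [0.4209, -0.2169, 0.1295]
ee_rot: [0.047, -0.705, 0.047, 0.706]
contact_force: [1.5, -0.7, 0.7]
width: 0.0299
clock: 55.05
position: [0.4225, -0.2155, 0.1284]
ee_rot: [0.047, -0.705, 0.047, 0.706]
contact_force: [-0.0, 0.0, 0.1]
width: 0.0298
t 55.0 pos [ 422.5 -215.5  128.4] jaw -97.6 xax [-0.001  0.001 -1.   ] F [-0.   0.   0.1] w 29.8
bar z 50.3 ctr [584.5  77.1] size 122.7 21.5 ang -7.0 bar x -5.4 y -67.5
bar z 50.4 ctr [590.  121.9] size 123.4 21.5 ang -6.4 bar x -5.9 y -22.4
bar z 50.7 ctr [598.  165.7] size 122.6 22.0 ang -6.6 bar x -3.7 y 22.1
bar z 50.8 ctr [602.6 210.6] size 120.9 23.2 ang -6.8 bar x -5.2 y 67.2
grip z 53.3 ctr [420.3 193. ] size 65.7 26.5 ang 11.0 bar x -183.5 y 25.6
```

View pics/t8c.png

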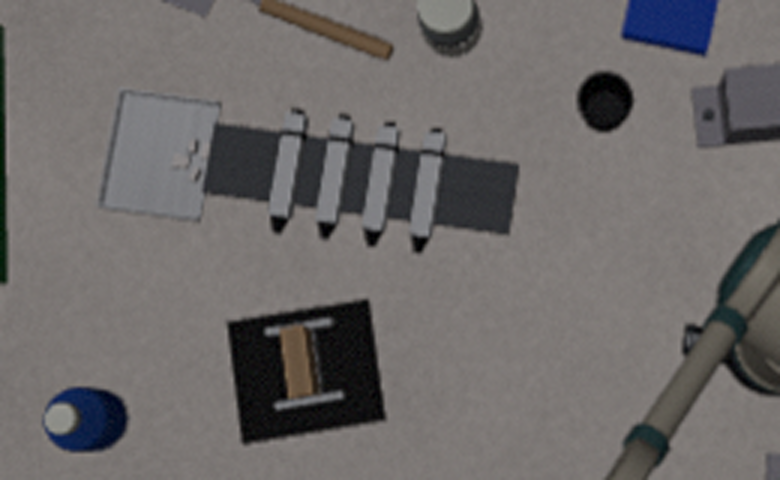

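The four markers lie parallel across the bar (crop x 288–428) with short, pushed-in buttons. The chips are in the tray, the scraper is upright on its mat, and the arm is clear. Handing in.

```bash
python3 -c "
from h import *
print(manip.sign_off())"
```

```text
the job is handed in; nothing more can be done
None
```

The job is done and handed in at about 55 s on the robot's clock.

- **Chips and scraper:** I swept all four chips off the +y end of the bare bar with the scraper in one pass, and they lie in the catch tray. The scraper stands upright on its mat.
- **Markers:** I pressed all four buttons against the farthest stop to a hard end at 12–14 N, about 8 mm of travel where I timed it on pen1. The markers then went across the bar 45 mm apart.

**Last checks:**
- **Position on the bar:** marker middles are within about 1.5 mm of the bar's centre line, and the angle is within about 1.2° of square.
- **Flat:** marker tops read about 50 mm, which means lying flat.
- **Buttons:** overall lengths read 121–123 mm; 122 mm is expected with the buttons home.
- **Other things:** the ones in the last picture look unmoved by eye. I did not measure them, or look at the tape roll again.

Pen3 was knocked aside during the run, so I measured it again before picking it up. I saw no grip slip, and none of the checks failed.

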